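# Set out the balm tray

## Task

Set out the treatment tray: lift the upper trays off the stack, take out the divided tray beneath them and lay it squarely on the felt mat, lengthwise like the mat, then restack the upper trays neatly and flush on the bottom tray, which stays on its stand. Stand every balm jar upright on the floor of the divided tray, one to a compartment, and set the stopper fully home in the carafe. Leave the bowl, the tumbler, the tissue box and the crystal where they are.

Things in the scene. Friction and masses are not known exactly. Their poses are not given: they have to be found in the camera images.
- stand: fixed dark wooden plinth, 240 (x) x 100 (y) x 12 mm, on which the stack of trays stands lengthwise; origin at the centre of its underside, on the table. Its place and yaw change and it may change places with the mat
- mat: fixed grey felt mat, 260 (x) x 120 (y) x 6 mm; origin at the centre of its underside, on the table. The table around x 0.36 to 0.58, y -0.13 to -0.02 m is always clear, with room to put trays down lengthwise along world x
- tray_bottom: brown wooden tray, open on top, outside 220 x 68 x 24 mm high, walls and floor 5 mm thick, flat underside, about 220 g; long along its x, origin at the centre of its underside, z up. Plain inside. Lowest of the stack, on the stand
- tray_divided: brown wooden tray, open on top, outside 220 x 68 x 24 mm high, walls and floor 5 mm thick, flat underside, about 220 g; long along its x, origin at the centre of its underside, z up. Has three cross dividers (3 mm thick, tops 20 mm above the underside) making four compartments along x. Starts second from the bottom, under one or two plain trays
- tray_upper1: brown wooden tray, open on top, outside 220 x 68 x 24 mm high, walls and floor 5 mm thick, flat underside, about 220 g; long along its x, origin at the centre of its underside, z up. Plain inside. At the start directly on tray_divided
- tray_upper2: brown wooden tray, open on top, outside 220 x 68 x 24 mm high, walls and floor 5 mm thick, flat underside, about 220 g; long along its x, origin at the centre of its underside, z up. Plain inside. At the start on top of tray_upper1; absent in some starts
- cell0 (a point): centre of the floor of compartment 0 of tray_divided (5 mm above its underside, at -79.9 mm along its x); the compartment is 50 mm (x) by 58 mm (y), outer walls 19 mm and dividers 15 mm above its floor
- cell1 (a point): centre of the floor of compartment 1 of tray_divided (5 mm above its underside, at -26.6 mm along its x); the compartment is 50 mm (x) by 58 mm (y), outer walls 19 mm and dividers 15 mm above its floor
- cell2 (a point): centre of the floor of compartment 2 of tray_divided (5 mm above its underside, at +26.6 mm along its x); the compartment is 50 mm (x) by 58 mm (y), outer walls 19 mm and dividers 15 mm above its floor
- cell3 (a point): centre of the floor of compartment 3 of tray_divided (5 mm above its underside, at +79.9 mm along its x); the compartment is 50 mm (x) by 58 mm (y), outer walls 19 mm and dividers 15 mm above its floor
- jar1: heavy-bottomed amber glass balm jar with a black lid, standing upright: a plain cylinder 40 mm in diameter and 62 mm high with its lid; about 150 g; origin at the centre of its underside, z up. All jars are alike; two to four are present, the others absent
- jar2: heavy-bottomed amber glass balm jar with a black lid, standing upright: a plain cylinder 40 mm in diameter and 62 mm high with its lid; about 150 g; origin at the centre of its underside, z up. All jars are alike; two to four are present, the others absent
- jar3: heavy-bottomed amber glass balm jar with a black lid, standing upright: a plain cylinder 40 mm in diameter and 62 mm high with its lid; about 150 g; origin at the centre of its underside, z up. All jars are alike; two to four are present, the others absent
- jar4: heavy-bottomed amber glass balm jar with a black lid, standing upright: a plain cylinder 40 mm in diameter and 62 mm high with its lid; about 150 g; origin at the centre of its underside, z up. All jars are alike; two to four are present, the others absent
- carafe: fixed white stoneware carafe, 195 mm high, 84 mm in diameter at the body, neck 58 mm outside and 48 mm inside; origin at the centre of its underside
- carafe_mouth (a point): centre of the carafe's mouth, level with the lip (195 mm above the table), z up; the bore goes straight down at 48 mm diameter for more than 40 mm
- stopper: the carafe's stopper, upright on its narrow end on the table: cork cone 34 mm high, diameter 36 mm at the foot and 43 mm at its top, then a wooden flange (58 mm diameter, 6 mm thick) that comes to rest on the lip, then a round wooden knob 32 mm in diameter, 36 mm high; 76 mm in all, about 60 g; origin at the centre of its foot, z up
- brass_bowl: bystander: brass bowl, 110 mm across, 50 mm high, origin under its centre
- tumbler: bystander, absent in some starts: glass tumbler, 74 mm across, 85 mm high, origin under its centre
- tissue_box: bystander: tissue box, 100 (x) x 130 (y) x 65 mm high, origin under its centre
- crystal: bystander: white mineral lump, about 60 x 50 x 50 mm, origin under its centre

How it is judged:
By the outcome, as a careful person would: the job done as asked, in the order asked, and still so for the second after the job is handed in, with the robot touching nothing.
Of jar1, jar2, jar3, jar4 only 2 to 4 are there at a start; the rules pass over those that are not, and their reading is None.
Of tray_upper2, tumbler only 1 to 2 are there at a start; the rules pass over those that are not, and their reading is None.
At some moment in a run one of jar1, jar2, jar3, jar4 may be knocked a few centimetres aside while the robot is not near it.
It also fails if it takes over 210 s, if anything falls off the work surface, if the arm or the gripper's body presses on something with over 40 N, if the wrist force passes 120 N, or if a joint passes its speed limit or range.

## Robot

A 6-joint arm with a two-finger parallel gripper is mounted at the origin on the work surface. World frame = base frame: x ahead of the robot, y to its left, z up, the work surface at z = 0. Lengths are in m, angles in rad, forces in N, time in s.
With the tool pointing down it reaches from about 0.375 to 0.975 m from the base axis. Payload 3.8 kg.
Tool frame: the origin (TCP) lies on the centre line of the jaws, within the pads' length; the fingertips stand 17 mm ahead of it and the grasp point (between the pads) lies 2 mm behind it (bot.tip_extent is the distance from the TCP to the fingertips, in m); z points along the fingers, y is the line along which they close (so a half turn about z gives the same grasp; the last joint's range is limited). The gripper opens to 85 mm and grips with 20 to 120 N. Pads are 22 mm wide; open, the fingers measure 114 mm over their backs; the gripper's body (76 mm by 85 mm) begins 54 mm behind the grasp point. The pads swing forward as they close: fully open they stand 13 mm farther back than shut.
Start: joints at [-1.319, 0.264, 1.604, -0, 1.274, -0.037], TCP at [0.192, -0.647, 0.248] pointing down, gripper open.
Joint ranges: [-2.63, 2.63], [-0.94, 2.18], [0.31, 2.57], [-1.31, 4.45], [0, 2.66], [-2.55, 2.55]. Speed limits (rad/s): [2.57, 2.57, 3.14, 3.14, 3.14, 3.14].

## Interface

Orientations are given as a rotation vector (axis times angle).
In Python, from workcell import readout, read_camera, finish_job, bot gives the robot as it stands.
- The arm moves only by the tool jog_arm, never from a script. Its argument "deltas" is one flat list of numbers, 7 for each row, row after row: the shift along the tool's x, y, z in m, then the turn, a rotation vector about the tool's x, y, z in degrees, then the gripper command: -1 is shut, 1 is fully open, values between are in proportion. A call has 1 to 8 rows; each row is the pose to reach, as a shift and turn from the pose commanded when the call began, along the tool's axes at that moment; what a row does not reach only later rows make up. A row lasts 1/10 s, in which the tool goes at most 50 mm and 8.59 degrees, less where a joint would pass 70% of its speed; a pose out of reach is approached as far as the arm can. A call with a gripper value outside its range is refused whole. The fingers move at their own pace and stop on an object; "squeeze" is the grip in N (left out, the last holds). Time passes only in rows, so rows that repeat a pose let the fingers close. It gives the time, the measured TCP pose, the force, the opening and the grip force at its end, in the units of the state.
- readout.read_state(): the state, without advancing time (a new reading comes with each control period).
- read_camera(name): name is "scene" or "top" or "wrist"; returns a dict with "color" (420x560x3 uint8, blue, green, red), "fx", "fy", "cx", "cy" (pixels), "origin" and "attitude" of the camera in the world. Camera axes: x right, y down, z forward; pixel columns grow to the right and rows downward; lengths in m; the calibration is good to about 2 mm. A picture is of the moment at which its call begins. There is no depth.
- finish_job(): hands the job in; it is judged then, once.
The state is a dict: "time": time; "q": joint angles; "joint_vel": joint speeds; "joint_torque": joint torques, N m; "tool_pos": TCP position; "tcp_rot": TCP orientation; "wrist_force": force on the tool from outside, world axes, zero at the start; "torque": the same for the moment, N m; "width": opening from 0.0 (shut) to 1.0 (fully open); "grip_force": force on a finger pad.
Only numpy, scipy, OpenCV 4.12 (cv2) and the standard library are available. Lean on these libraries where they do the work, as an engineer would, in place of code of your own. Each camera call takes 0.05 s, during which the arm holds its last target. There are 200 camera calls.

## Working session

There is one attempt and no reset: what is moved stays moved. The work goes in short steps, Python scripts to look and compute and a tool call to move; the robot and the scene stay as the last step left them, time stands still between calls to the robot, and variables do not carry over. Pictures are saved under pics/ and viewed, at most 14 in all, crops included, and the job is handed in when it is done.

Besides the shell and the picture viewer there is one more tool, called after "Call:" in YAML: its name, and indented under it one key for each argument. jog_arm: Moves the arm, as the interface text tells. Its arguments: {"type":"object","properties":{"deltas":{"type":"array"},"squeeze":{"type":"number"}},"required":["deltas"]}

```bash
ls; mkdir -p pics; python3 - <<'E'
from workcell import readout, read_camera, bot
import cv2
for n in ("scene","top"):
    c=read_camera(n); cv2.imwrite(f"pics/{n}0.png",c["color"]); print(n,c["fx"],c["cx"],c["cy"],c["origin"],c["attitude"])
print(readout.read_state(), bot.tip_extent)
E
```

```text
pics
scene 439.30127313263165 285.49709094804547 203.04916432690766 [ 1.08393282 -0.60041995  1.05379725] [-2.32061978 -0.8241538   0.32025497]
top 516.2124480288951 289.95516549011427 212.12500725339333 [ 0.31932978 -0.02038366  1.32942701] [-2.11778874  2.08478279 -0.23856507]
{'time': 0.1, 'q': array([-1.31888964e+00,  2.64657258e-01,  1.60522471e+00, -9.75139976e-06,
        1.27367992e+00, -3.68782284e-02]), 'joint_vel': array([ 0.00114482, -0.00056864, -0.00145972,  0.00066694,  0.00015407,
       -0.00031063]), 'joint_torque': array([-3.21988409e-05, -5.16706467e+01, -3.68588662e+01, -7.92243600e-05,
        6.18719656e-03, -2.47946048e-05]), 'tool_pos': array([ 0.1920885 , -0.64645325,  0.2471072 ]), 'tcp_rot': array([-3.10696254e+00, -4.51770528e-01,  3.46270070e-04]), 'wrist_force': array([-0.05226857, -0.33282095, -0.04488469]), 'torque': array([ 0.00089814, -0.01202658, -0.0146847 ]), 'grip_force': 0.0, 'width': 0.9994585474584681} 0.017
```

View pics/scene0.png

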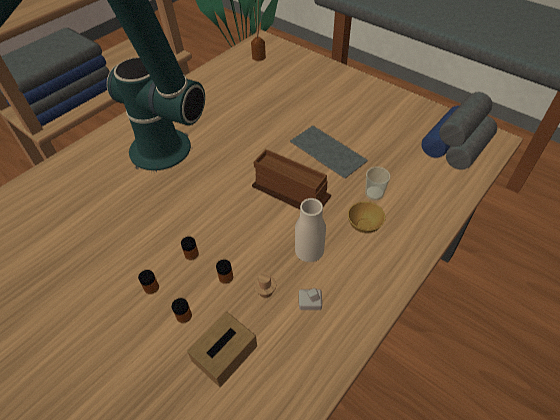

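View pics/top0.png

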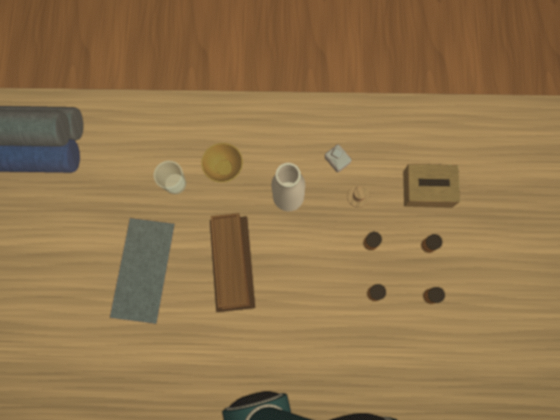

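The pictures show four jars (top view about (373,241), (432,243), (377,292), (434,295)), the stopper at (358,194) and the carafe mouth at (288,174). The stack is at (232,262), the mat at (143,270), and the tumbler is present.

```bash
cat > h.py <<'E'
from workcell import readout, read_camera, finish_job, bot
import cv2, numpy as np
from scipy.spatial.transform import Rotation as R
def ray(c,uv):
    uv=np.atleast_2d(uv).astype(float)
    d=np.c_[(uv[:,0]-c["cx"])/c["fx"],(uv[:,1]-c["cy"])/c["fy"],np.ones(len(uv))]
    return R.from_rotvec(c["attitude"]).apply(d)
def cast(c,uv,z):
    d=ray(c,uv); o=np.array(c["origin"]); return (o+d*((z-o[2])/d[:,2])[:,None])
def proj(c,p):
    q=R.from_rotvec(c["attitude"]).inv().apply(np.atleast_2d(p)-c["origin"])
    return np.c_[q[:,0]/q[:,2]*c["fx"]+c["cx"],q[:,1]/q[:,2]*c["fy"]+c["cy"]]
def blobs(m,amin):
    cs,_=cv2.findContours(m.astype(np.uint8),cv2.RETR_EXTERNAL,cv2.CHAIN_APPROX_NONE)
    return [k for k in cs if cv2.contourArea(k)>amin]
def rect(P):
    """min-area rectangle of world xy points: centre, long, short, yaw(deg) of long side"""
    (cx,cy),(w,h),a=cv2.minAreaRect((P[:,:2]*1000).astype(np.float32))
    if w<h: w,h,a=h,w,a+90
    return np.round([cx,cy,w,h,(a+90)%180-90],1)
E
python3 - <<'E'
from h import *
c=read_camera("top"); im=c["color"]; hsv=cv2.cvtColor(im,cv2.COLOR_BGR2HSV)
roi=np.zeros(im.shape[:2],bool); roi[200:335,90:270]=1
H,S,V=cv2.split(hsv)
for k in blobs(roi&(H>80)&(H<125)&(S>25),800): print("mat",rect(cast(c,k[:,0],.006)))
dark=roi&(H<25)&(V<105)&(S>90)
for k in blobs(dark,800):
    for z in (.012,.084,.108): print("stack",z,rect(cast(c,k[:,0],z)),cv2.boundingRect(k))
roi[:]=0; roi[220:310,355:455]=1
for k in blobs(roi&(V<70),60):
    print("jar",cv2.minEnclosingCircle(k),np.round(cast(c,cv2.minEnclosingCircle(k)[0],.062)[0]*1000))
for n,uv,z in (("carafe",(288.5,174),.195),("stop",(358,191),.07)): print(n,np.round(cast(c,uv,z)*1000))
big=cv2.resize(im[200:330,100:280],None,fx=4.4,fy=4.4,interpolation=cv2.INTER_CUBIC)
cv2.imwrite("pics/stk.png",big)
s=read_camera("scene"); cv2.imwrite("pics/stk2.png",cv2.resize(s["color"][140:310,130:340],None,fx=3.5,fy=3.5,interpolation=cv2.INTER_CUBIC))
E
```

```text
jar ((435.2407531738281, 294.27777099609375), 7.948180675506592) [ 412. -374.   62.]
jar ((377.0, 292.0), 7.280210018157959) [ 415. -232.   62.]
jar ((433.04998779296875, 241.63999938964844), 7.434632301330566) [ 542. -375.   62.]
jar ((373.03192138671875, 239.22340393066406), 7.074761390686035) [ 545. -225.   62.]
carafe [[670. -13. 195.]]
stop [[ 667. -189.   70.]]
```

View pics/stk.png

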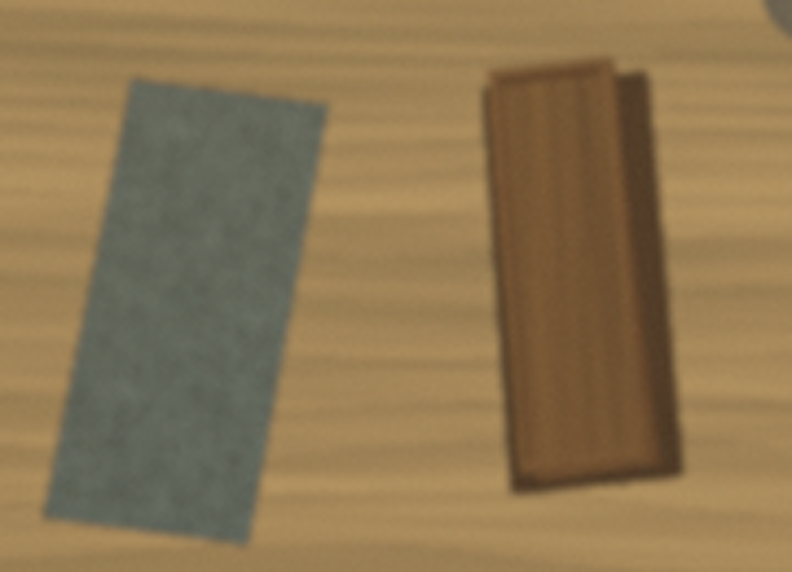

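View pics/stk2.png

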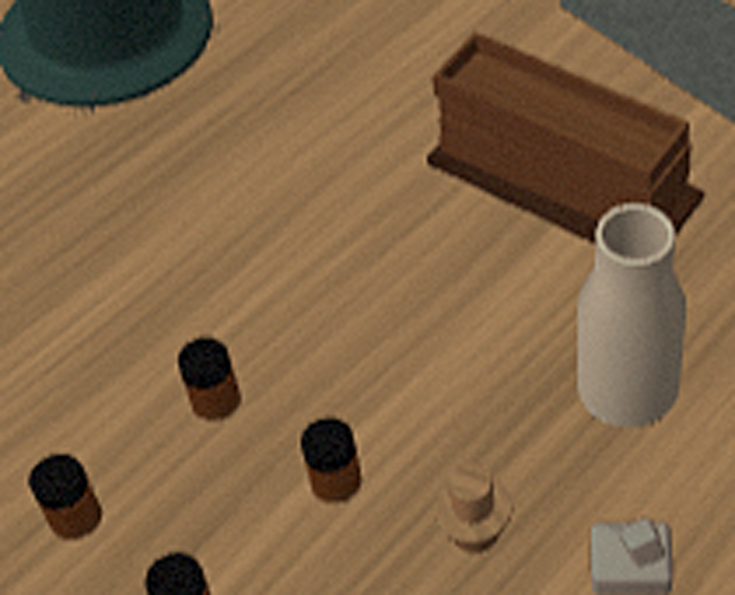

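```bash
cat >> h.py <<'E'
def tri(c1,u1,c2,u2):
    o1,o2=np.array(c1["origin"]),np.array(c2["origin"]);d1,d2=ray(c1,u1)[0],ray(c2,u2)[0]
    t=np.linalg.lstsq(np.c_[d1,-d2],o2-o1,rcond=None)[0]; a=o1+t[0]*d1; b=o2+t[1]*d2
    return (a+b)/2, np.linalg.norm(a-b)
E
python3 - <<'E'
from h import *
c=read_camera("top"); s=read_camera("scene")
T=lambda a:np.array(a)/4.4+[100,200]
S=lambda a:np.array(a)/3.5+[130,140]
for a,b in (((612,60),(653,180)),((662,466),(437,80)),((490,72),(690,124)),((515,476),(478,37))):
    p,e=tri(c,T(a),s,S(b)); print(np.round(p*1000),round(e*1000,1))
m=cast(c,T([(133,78),(327,103),(247,544),(43,517)]),.006); print("mat",np.round(m*1000),rect(m))
# knob
p,e=tri(c,(358.5,190.5),s,S((472,478)));print("knob",p,e)
b=cast(c,T([(490,72),(612,60),(662,466),(515,476)]),.108); print("rim",np.round(b*1000),rect(b))
b=cast(c,T([(648,73),(682,470)]),.012); print("stand",np.round(b*1000))
print("base far corners",np.round(cast(s,S([(428,160),(703,193)]),.012)*1000))
p,e=tri(c,(288.5,174),s,S((635,233)));print("mouth",p,e)
E
```

```text
[599. 109.  99.] 6.2
[380.  77. 104.] 15.5
[590. 175. 106.] 5.4
[370. 152.  98.] 4.1
mat [[603. 401.   6.]
 [589. 285.   6.]
 [332. 313.   6.]
 [346. 431.   6.]] [467.5 357.6 258.7 118.2  -6.4]
knob [ 0.66450841 -0.18970499  0.08071325] 0.002936453797957925
rim [[587. 173. 108.]
 [595. 106. 108.]
 [375.  71. 108.]
 [369. 148. 108.]] [481.4 121.8 222.5  77.8   6.3]
stand [[609.  94.  12.]
 [377.  67.  12.]]
base far corners [[381.  67.  12.]
 [602. 192.  12.]]
mouth [ 0.67071012 -0.01221789  0.19694263] 0.002475383886956985
```

Call:
jog_arm:
  deltas: [0.166, -0.219, -0.03, 0, 0, 0, 1, 0.166, -0.219, -0.03, 0, 0, 0, 1, 0.166, -0.219, -0.03, 0, 0, 0, 1, 0.166, -0.219, -0.03, 0, 0, 0, 1, 0.166, -0.219, -0.03, 0, 0, 0, 1, 0.166, -0.219, -0.03, 0, 0, 0, 1, 0.166, -0.219, -0.03, 0, 0, 0, 1, 0.166, -0.219, -0.03, 0, 0, 0, 1]

```text
time: 1.1
tool_pos: [0.2892, -0.3898, 0.2787]
tcp_rot: [3.107, 0.454, 0.0]
wrist_force: [-0.1, 0.4, -0.8]
width: 1.002
grip_force: 0.0
```

Call:
jog_arm:
  deltas: [0.166, -0.219, -0.03, 0, 0, 0, 1, 0.166, -0.219, -0.03, 0, 0, 0, 1, 0.166, -0.219, -0.03, 0, 0, 0, 1, 0.166, -0.219, -0.03, 0, 0, 0, 1, 0.166, -0.219, -0.03, 0, 0, 0, 1, 0.166, -0.219, -0.03, 0, 0, 0, 1, 0.166, -0.219, -0.03, 0, 0, 0, 1, 0.166, -0.219, -0.03, 0, 0, 0, 1]

```text
time: 1.9
tool_pos: [0.3861, -0.1334, 0.3082]
tcp_rot: [3.108, 0.453, -0.001]
wrist_force: [-0.8, 0.3, 0.3]
width: 1.002
grip_force: 0.0
```

Call:
jog_arm:
  deltas: [0.166, -0.219, 0, 0, 0, 8, 1, 0.166, -0.219, 0, 0, 0, 9.9, 1, 0.166, -0.219, 0, 0, 0, 9.9, 1, 0.166, -0.219, 0, 0, 0, 9.9, 1, 0.166, -0.219, 0, 0, 0, 9.9, 1, 0.166, -0.219, 0, 0, 0, 9.9, 1, 0.166, -0.219, 0, 0, 0, 9.9, 1, 0.166, -0.219, 0, 0, 0, 9.9, 1]

```text
time: 2.7
tool_pos: [0.483, 0.1231, 0.3074]
tcp_rot: [3.135, 0.181, -0.003]
wrist_force: [-0.4, 0.5, -0.0]
width: 0.997
grip_force: 0.0
```

```bash
cat >> h.py <<'E'
def pose():
    st=readout.read_state(); Rm=R.from_rotvec(st["tcp_rot"]).as_matrix()
    return st["tool_pos"],np.degrees(np.arctan2(Rm[1,0],Rm[0,0])),Rm,st
def goto(x,y,z,yaw):
    p,ps,Rm,st=pose(); t=Rm.T@(np.array([x,y,z])-p); dy=(ps-yaw+90)%180-90
    want=R.from_euler('z',yaw,degrees=True)*R.from_euler('x',180,degrees=True)
    print("now",np.round(p,4),round(ps,2),"q",np.round(st["q"],2),"-> d",np.round(t,4),"turn",round(dy,2),"t",round(st["time"],1))
E
python3 - <<'E'
from h import *
goto(.482,.125,.30,6.6)
w=read_camera("wrist"); cv2.imwrite("pics/w1.png",w["color"]); print(w["origin"],w["fx"])
E
```

```text
now [0.483  0.1231 0.3074] 6.61 q [ 0.2  -0.11  1.89 -0.    1.36  1.66] -> d [-0.0008 -0.002   0.0074] turn 0.01 t 2.7
[0.56071536 0.13242179 0.43248323] 367.09529394626577
```

View pics/w1.png

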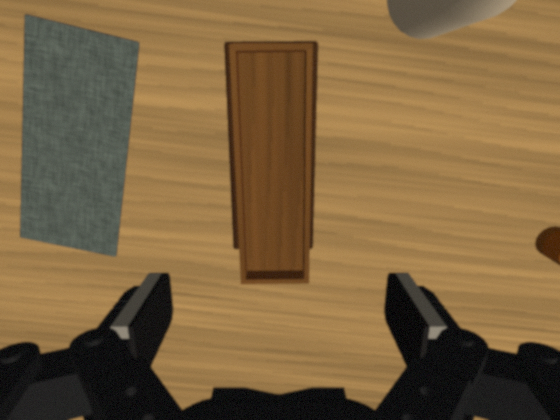

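The wrist view shows the whole stack. The rim corners are at about (225,42), (317,41), (310,283) and (240,283), and the mat is visible on the left.

```bash
python3 - <<'E'
from h import *
w=read_camera("wrist")
b=cast(w,[(225.5,42),(317,41.5),(310,283),(240,283)],.108); print(np.round(b*1000),rect(b))
b=cast(w,[(230,42),(227,100),(314,100),(238,248),(312,247)],.012); print(np.round(b*1000))
b=cast(w,[(27,15),(139,43),(117,256),(20,236)],.006); print(np.round(b*1000),rect(b))
im=w["color"].astype(int)
E
```

```text
[[592. 179. 108.]
 [601. 105. 108.]
 [382.  80. 108.]
 [374. 149. 108.]] [487.1 129.2 220.5  74.3   6.5]
[[602. 188.  12.]
 [543. 187.  12.]
 [554.  91.  12.]
 [367. 160.  12.]
 [379.  69.  12.]]
[[604. 402.   6.]
 [591. 285.   6.]
 [336. 313.   6.]
 [350. 433.   6.]] [470.3 358.4 256.4 121.   -6.6]
```

Call:
jog_arm:
  deltas: [0.0046, -0.0045, 0.05, 0, 0, 0, 1, 0.0046, -0.0045, 0.1, 0, 0, 0, 1, 0.0046, -0.0045, 0.15, 0, 0, 0, 1, 0.0046, -0.0045, 0.18, 0, 0, 0, 1, 0.0046, -0.0045, 0.205, 0, 0, 0, 1, 0.0046, -0.0045, 0.22, 0, 0, 0, 1, 0.0046, -0.0045, 0.228, 0, 0, 0, 1, 0.0046, -0.0045, 0.228, 0, 0, 0, 1]

```text
time: 3.6
tool_pos: [0.4858, 0.128, 0.0794]
tcp_rot: [3.136, 0.179, -0.003]
wrist_force: [0.8, 0.5, 0.1]
width: 1.001
grip_force: 0.0
```

Call:
jog_arm:
  deltas: [0, 0, 0, 0, 0, 0, 0.5, 0, 0, 0, 0, 0, 0, 0.3, 0, 0, 0, 0, 0, 0, 0, 0, 0, 0, 0, 0, 0, -0.5, 0, 0, 0, 0, 0, 0, -0.5, 0, 0, 0, 0, 0, 0, -0.5, 0, 0, 0, 0, 0, 0, -0.5, 0, 0, 0, 0, 0, 0, -0.5]
  squeeze: 50

```text
time: 4.4
tool_pos: [0.4879, 0.1298, 0.082]
tcp_rot: [-3.136, -0.182, -0.004]
wrist_force: [-0.6, -0.7, 6.3]
width: 0.79
grip_force: 58.0
```

```bash
python3 - <<'E'
from h import *
goto(.487,.128,.079,6.6)
w=read_camera("wrist"); cv2.imwrite("pics/w2.png",w["color"])
E
```

```text
now [0.4879 0.1298 0.082 ] 6.63 q [ 0.21  0.11  2.12 -0.    0.91  1.67] -> d [-0.0011  0.0017  0.003 ] turn 0.03 t 4.4
```

View pics/w2.png

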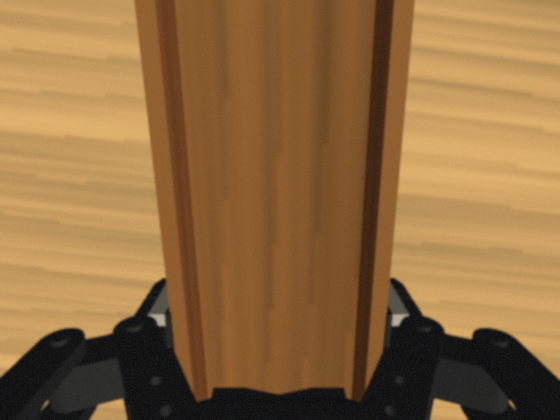

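Call:
jog_arm:
  deltas: [0, 0, -0.005, 0, 0, 0, -0.5, 0, 0, -0.01, 0, 0, 0, -0.5, 0, 0, -0.02, 0, 0, 0, -0.5, 0, 0, -0.03, 0, 0, 0, -0.5, 0, 0, -0.045, 0, 0, 0, -0.5, 0, 0, -0.06, 0, 0, 0, -0.5, 0, 0, -0.08, 0, 0, 0, -0.5, 0, 0, -0.08, 0, 0, 0, -0.5]

```text
time: 5.25
tool_pos: [0.4891, 0.1301, 0.1641]
tcp_rot: [-3.135, -0.182, -0.011]
wrist_force: [0.7, 1.5, -1.9]
width: 0.787
grip_force: 57.1
```

```bash
python3 - <<'E'
from h import *
goto(.47,-.075,.16,0)
w=read_camera("scene"); cv2.imwrite("pics/s2.png",cv2.resize(w["color"][80:260,200:400],None,fx=3.3,fy=3.3,interpolation=cv2.INTER_CUBIC))
E
```

```text
now [0.4891 0.1301 0.1641] 6.65 q [ 0.21  0.01  2.05 -0.    1.07  1.67] -> d [-0.0428  0.2015  0.0036] turn 6.65 t 5.2
```

View pics/s2.png

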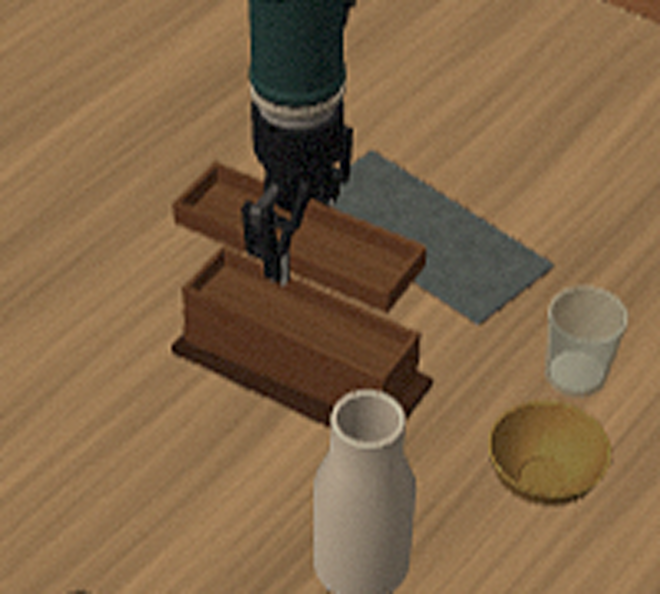

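The picture shows only the top tray came up; the fingertips hang below it. I'll work out the true tip height.

```bash
python3 - <<'E'
from h import *
c=read_camera("scene")
for z in (.135,.14,.147,.152,.157,.164): print(z,np.round((proj(c,[(.493+.011,.092,z),(.493-.011,.092,z)])-[200,80])*3.3))
print("tray near bottom corner", [(z,np.round((proj(c,(.489+.1075+.004,.130-.033+.0126,z))-[200,80])*3.3)) for z in (.150,.16,.166,.17)])
E
```

```text
0.135 [[285. 302.]
 [266. 291.]]
0.14 [[285. 298.]
 [266. 287.]]
0.147 [[285. 293.]
 [266. 282.]]
0.152 [[285. 289.]
 [266. 278.]]
0.157 [[285. 285.]
 [266. 274.]]
0.164 [[285. 279.]
 [265. 268.]]
tray near bottom corner [(0.15, array([[385., 329.]])), (0.16, array([[386., 321.]])), (0.166, array([[386., 316.]])), (0.17, array([[386., 313.]]))]
```

Call:
jog_arm:
  deltas: [0, 0, 0.03, 0, 0, 0, -0.5, 0, 0, 0.05, 0, 0, 0, -0.5, 0, 0, 0.065, 0, 0, 0, -0.5, 0, 0, 0.073, 0, 0, 0, -0.5, 0, 0, 0.077, 0, 0, 0, -0.5, 0, 0, 0.08, 0, 0, 0, -0.5, 0, 0, 0.08, 0, 0, 0, -0.5, 0, 0, 0.08, 0, 0, 0, -0.5]

```text
time: 6.15
tool_pos: [0.4855, 0.1295, 0.0819]
tcp_rot: [3.136, 0.182, -0.004]
wrist_force: [-9.5, -2.0, 11.4]
width: 0.784
grip_force: 59.2
```

Call:
jog_arm:
  deltas: [0, 0, 0, 0, 0, 0, 0.7, 0, 0, 0, 0, 0, 0, 1, 0, 0, 0, 0, 0, 0, 1, 0, 0, 0, 0, 0, 0, 1, 0, 0, 0, 0, 0, 0, 1, 0, 0, 0, 0, 0, 0, 1]

```text
time: 6.75
tool_pos: [0.4866, 0.1296, 0.0802]
tcp_rot: [3.136, 0.182, -0.0]
wrist_force: [-0.3, -0.3, -0.3]
width: 1.005
grip_force: 0.0
```

```bash
python3 - <<'E'
from h import *
goto(.487,.1285,.097,6.6); print(pose()[3]["width"])
E
```

```text
now [0.4866 0.1296 0.0802] 6.65 q [ 0.21  0.11  2.12 -0.    0.91  1.67] -> d [ 0.0003  0.0011 -0.0168] turn 0.05 t 6.8
1.0047892185209546
```

Call:
jog_arm:
  deltas: [0, 0, -0.017, 0, 0, 0, 1, 0, 0, -0.017, 0, 0, 0, 0.6, 0, 0, -0.017, 0, 0, 0, 0.2, 0, 0, -0.017, 0, 0, 0, 0, 0, 0, -0.017, 0, 0, 0, -0.3, 0, 0, -0.017, 0, 0, 0, -0.3, 0, 0, -0.017, 0, 0, 0, -0.3, 0, 0, -0.017, 0, 0, 0, -0.3]

```text
time: 7.55
tool_pos: [0.488, 0.1298, 0.0986]
tcp_rot: [-3.136, -0.183, -0.005]
wrist_force: [-1.1, -0.6, 8.7]
width: 0.784
grip_force: 55.8
```

Call:
jog_arm:
  deltas: [0, 0, -0.005, 0, 0, 0, -0.3, 0, 0, -0.015, 0, 0, 0, -0.3, 0, 0, -0.03, 0, 0, 0, -0.3, 0, 0, -0.06, 0, 0, 0, -0.3, 0, 0, -0.09, 0, 0, 0, -0.3, 0, 0, -0.09, 0, 0, 0, -0.3]

```text
time: 8.15
tool_pos: [0.4896, 0.1302, 0.192]
tcp_rot: [-3.135, -0.182, -0.013]
wrist_force: [0.6, -0.9, -1.1]
width: 0.787
grip_force: 57.2
```

```bash
python3 - <<'E'
from h import *
goto(.47,-.075,.12,0)
w=read_camera("scene"); cv2.imwrite("pics/s3.png",cv2.resize(w["color"][80:260,200:400],None,fx=3.3,fy=3.3,interpolation=cv2.INTER_CUBIC))
E
```

```text
now [0.4896 0.1302 0.192 ] 6.65 q [ 0.21 -0.02  2.03  0.    1.12  1.67] -> d [-0.0438  0.2017  0.0714] turn 6.65 t 8.2
```

View pics/s3.png

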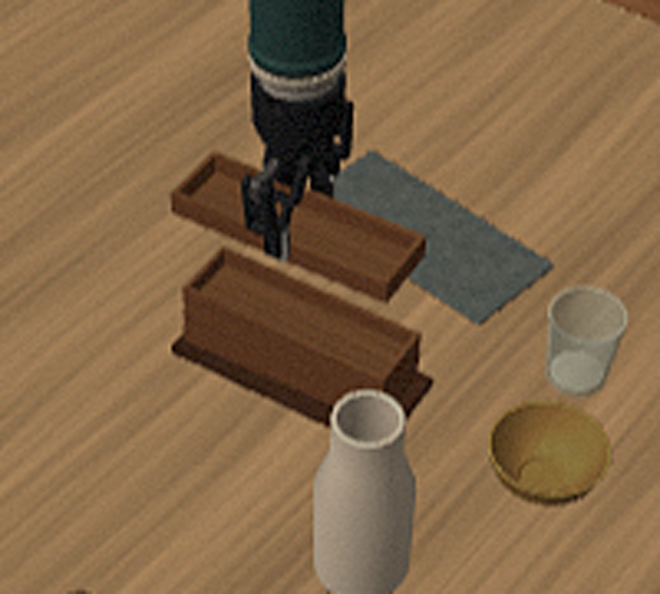

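Call:
jog_arm:
  deltas: [-0.035, 0.02, 0, 0, 0, 0, -0.3, -0.044, 0.06, 0, 0, 0, 3, -0.3, -0.044, 0.1, 0, 0, 0, 6.6, -0.3, -0.044, 0.14, 0, 0, 0, 6.6, -0.3, -0.044, 0.17, 0, 0, 0, 6.6, -0.3, -0.044, 0.195, 0, 0, 0, 6.6, -0.3, -0.044, 0.2017, 0.03, 0, 0, 6.6, -0.3, -0.044, 0.2017, 0.07, 0, 0, 6.6, -0.3]

```text
time: 9.0
tool_pos: [0.4675, -0.0776, 0.1172]
tcp_rot: [3.14, -0.002, 0.006]
wrist_force: [0.6, 0.3, -1.4]
width: 0.785
grip_force: 57.3
```

Call:
jog_arm:
  deltas: [0, 0, 0.04, 0, 0, 0, -0.3, 0, 0, 0.07, 0, 0, 0, -0.3, 0, 0, 0.085, 0, 0, 0, -0.3, 0, 0, 0.092, 0, 0, 0, -0.3, 0, 0, 0.095, 0, 0, 0, -0.3, 0, 0, 0.095, 0, 0, 0, -0.3]

```text
time: 9.6
tool_pos: [0.4661, -0.0758, 0.0221]
tcp_rot: [-3.141, -0.001, 0.001]
wrist_force: [0.6, 0.7, -2.0]
width: 0.788
grip_force: 57.1
```

```bash
python3 - <<'E'
from h import *
goto(.47,-.075,.0146,0)
E
```

```text
now [ 0.4661 -0.0758  0.0221] 0.05 q [-0.21  0.15  2.22  0.    0.78  1.36] -> d [ 0.0039 -0.0008  0.0075] turn 0.05 t 9.6
```

Call:
jog_arm:
  deltas: [0, 0, 0.003, 0, 0, 0, -0.3, 0, 0, 0.006, 0, 0, 0, -0.3, 0, 0, 0.006, 0, 0, 0, 0.3, 0, 0, 0.006, 0, 0, 0, 0.8, 0, 0, 0.006, 0, 0, 0, 1, 0, 0, 0.006, 0, 0, 0, 1, 0, 0, 0.006, 0, 0, 0, 1, 0, 0, 0.006, 0, 0, 0, 1]

```text
time: 10.4
tool_pos: [0.4664, -0.0759, 0.0165]
tcp_rot: [3.142, 0.001, 0.001]
wrist_force: [-0.5, 0.7, 1.0]
width: 1.003
grip_force: 0.0
```

Call:
jog_arm:
  deltas: [0, 0, -0.05, 0, 0, 0, 1, 0, 0, -0.1, 0, 0, 0, 1, 0.005, -0.04, -0.15, 0, 0, 0, 1, 0.01, -0.09, -0.17, 0, 0, -3, 1, 0.021, -0.14, -0.17, 0, 0, -6.6, 1, 0.021, -0.19, -0.17, 0, 0, -6.6, 1, 0.021, -0.2043, -0.17, 0, 0, -6.6, 1, 0.021, -0.2043, -0.17, 0, 0, -6.6, 1]

```text
time: 11.2
tool_pos: [0.4871, 0.1319, 0.1867]
tcp_rot: [-3.135, -0.189, -0.001]
wrist_force: [0.2, -0.4, 0.3]
width: 0.999
grip_force: 0.0
```

```bash
python3 - <<'E'
from h import *
goto(.487,.1285,.074,6.6)
E
```

```text
now [0.4871 0.1319 0.1867] 6.9 q [ 0.21 -0.01  2.03  0.    1.12  1.66] -> d [-0.0006  0.0035  0.1127] turn 0.3 t 11.2
```

Call:
jog_arm:
  deltas: [0, 0.002, 0.05, 0, 0, 0.2, 1, 0, 0.002, 0.08, 0, 0, 0.2, 1, 0, 0.002, 0.1, 0, 0, 0.2, 1, 0, 0.002, 0.109, 0, 0, 0.2, 1, 0, 0.002, 0.113, 0, 0, 0.2, 1, 0, 0.002, 0.113, 0, 0, 0.2, 1]

```text
time: 11.8
tool_pos: [0.4876, 0.1261, 0.0735]
tcp_rot: [3.137, 0.176, 0.0]
wrist_force: [-0.1, 0.2, 0.5]
width: 1.002
grip_force: 0.0
```

Call:
jog_arm:
  deltas: [0, 0, 0, 0, 0, 0, 0.6, 0, 0, 0, 0, 0, 0, 0.2, 0, 0, 0, 0, 0, 0, 0, 0, 0, 0, 0, 0, 0, -0.3, 0, 0, 0, 0, 0, 0, -0.3, 0, 0, 0, 0, 0, 0, -0.3, 0, 0, 0, 0, 0, 0, -0.3]

```text
time: 12.5
tool_pos: [0.489, 0.1269, 0.0753]
tcp_rot: [-3.136, -0.176, -0.006]
wrist_force: [-0.7, 0.1, 6.8]
width: 0.784
grip_force: 58.4
```

Call:
jog_arm:
  deltas: [0, 0, -0.005, 0, 0, 0, -0.3, 0, 0, -0.015, 0, 0, 0, -0.3, 0, 0, -0.03, 0, 0, 0, -0.3, 0, 0, -0.06, 0, 0, 0, -0.3, 0, 0, -0.1, 0, 0, 0, -0.3, 0, 0, -0.1, 0, 0, 0, -0.3]

```text
time: 13.1
tool_pos: [0.4913, 0.1273, 0.1798]
tcp_rot: [-3.135, -0.177, -0.017]
wrist_force: [2.1, 0.3, -2.1]
width: 0.785
grip_force: 57.5
```

```bash
python3 - <<'E'
from h import *
goto(.467,-.0755,.0386,0)
s=read_camera("scene")["color"]; t=read_camera("top")["color"]
cv2.imwrite("pics/st4.png",np.hstack([cv2.resize(s[80:260,200:400],(400,360)),cv2.resize(t[180:340,100:280],(405,360))])[:, :800])
E
```

```text
now [0.4913 0.1273 0.1798] 6.45 q [ 0.2  -0.01  2.04 -0.    1.1   1.66] -> d [-0.0485  0.1989  0.1405] turn 6.45 t 13.1
```

View pics/st4.png

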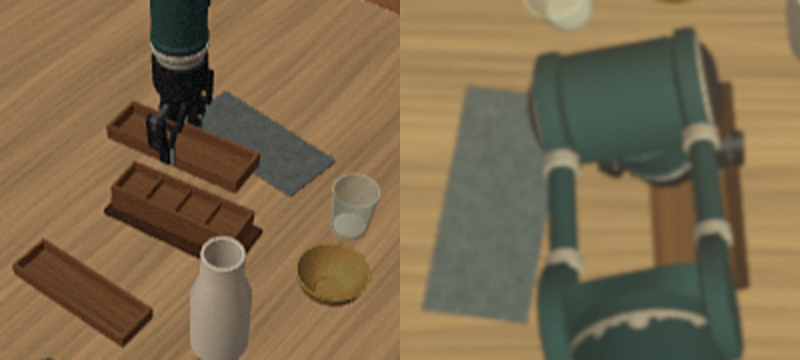

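Call:
jog_arm:
  deltas: [-0.035, 0.02, 0, 0, 0, 0, -0.3, -0.0485, 0.06, 0, 0, 0, 3, -0.3, -0.0485, 0.1, 0, 0, 0, 6.45, -0.3, -0.0485, 0.14, 0, 0, 0, 6.45, -0.3, -0.0485, 0.17, 0, 0, 0, 6.45, -0.3, -0.0485, 0.195, 0, 0, 0, 6.45, -0.3, -0.0485, 0.199, 0.03, 0, 0, 6.45, -0.3, -0.0485, 0.199, 0.07, 0, 0, 6.45, -0.3]

```text
time: 14.0
tool_pos: [0.4624, -0.0782, 0.1032]
tcp_rot: [3.141, -0.004, 0.005]
wrist_force: [1.3, 0.9, -2.9]
width: 0.783
grip_force: 57.6
```

Call:
jog_arm:
  deltas: [0, 0, 0.03, 0, 0, 0, -0.3, 0, 0, 0.05, 0, 0, 0, -0.3, 0, 0, 0.058, 0, 0, 0, -0.3, 0, 0, 0.06, 0, 0, 0, -0.3, 0, 0, 0.06, 0, 0, 0, -0.3]

```text
time: 14.5
tool_pos: [0.4613, -0.0767, 0.0432]
tcp_rot: [-3.141, -0.0, 0.001]
wrist_force: [-0.1, 1.0, -2.2]
width: 0.784
grip_force: 57.5
```

```bash
python3 - <<'E'
from h import *
goto(.467,-.0755,.0386,0)
E
```

```text
now [ 0.4613 -0.0767  0.0432] 0.0 q [-0.22  0.11  2.22 -0.    0.82  1.35] -> d [ 0.0057 -0.0012  0.0046] turn 0.0 t 14.5
```

Call:
jog_arm:
  deltas: [0.005, -0.001, 0, 0, 0, 0, -0.3, 0.005, -0.001, 0.002, 0, 0, 0, -0.3, 0.005, -0.001, 0.004, 0, 0, 0, -0.3, 0.005, -0.001, 0.004, 0, 0, 0, 0.3, 0.005, -0.001, 0.004, 0, 0, 0, 0.8, 0.005, -0.001, 0.004, 0, 0, 0, 1, 0.005, -0.001, 0.004, 0, 0, 0, 1, 0.005, -0.001, 0.004, 0, 0, 0, 1]

```text
time: 15.3
tool_pos: [0.4667, -0.0758, 0.0396]
tcp_rot: [3.141, -0.0, 0.001]
wrist_force: [0.1, -0.4, 0.6]
width: 0.998
grip_force: 0.0
```

Call:
jog_arm:
  deltas: [0, 0, -0.05, 0, 0, 0, 1, 0, 0, -0.1, 0, 0, 0, 1, 0.005, -0.04, -0.15, 0, 0, 0, 1, 0.01, -0.09, -0.2, 0, 0, -3, 1, 0.021, -0.14, -0.25, 0, 0, -6.6, 1, 0.021, -0.18, -0.26, 0, 0, -6.6, 1, 0.021, -0.204, -0.26, 0, 0, -6.6, 1, 0.021, -0.204, -0.26, 0, 0, -6.6, 1]

```text
time: 16.1
tool_pos: [0.4886, 0.132, 0.3026]
tcp_rot: [-3.134, -0.186, -0.008]
wrist_force: [0.1, -0.9, -0.4]
width: 1.002
grip_force: 0.0
```

```bash
python3 - <<'E'
from h import *
goto(.487,.128,.0495,6.6)
w=read_camera("wrist"); cv2.imwrite("pics/w5.png",w["color"])
E
```

```text
now [0.4886 0.132  0.3026] 6.78 q [ 0.21 -0.09  1.89  0.    1.34  1.67] -> d [-0.0034  0.0043  0.2531] turn 0.18 t 16.1
```

View pics/w5.png

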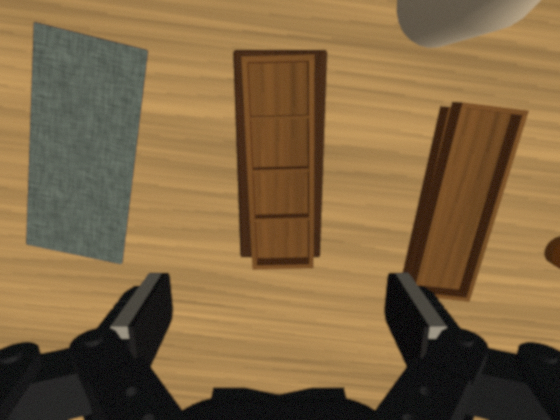

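Divided tray rim corners are at about (242,56), (315,55), (313,267) and (253,268). The staged pair is on the right, slightly askew by perspective. Mat corners are at (35,23), (147,50), (122,263) and (26,243).

```bash
python3 - <<'E'
from h import *
w=read_camera("wrist")
for n,uv,z in (("div",[(242,56),(315.5,55.5),(313,267),(253,268.5)],.060),("mat",[(35,23),(147.5,50),(122.5,263),(26,243)],.006),("stand",[(234.5,50.5),(326.5,51),(320.5,256),(241,256.5)],.012),("up1",[(454.5,102),(527,110),(469,300),(409,289)],.048)):
    b=cast(w,uv,z); print(n,np.round(b*1000).tolist(),rect(b),np.round(b.mean(0)*1000,1))
goto(.487,.128,.0495,6.6)
E
```

```text
div [[593.0, 180.0, 60.0], [601.0, 112.0, 60.0], [386.0, 83.0, 60.0], [376.0, 148.0, 60.0]] [489.7 130.2 218.8  68.4   8.3] [489.3 130.7  60. ]
mat [[603.0, 403.0, 6.0], [591.0, 286.0, 6.0], [337.0, 314.0, 6.0], [350.0, 433.0, 6.0]] [470.5 359.6 256.1 120.   -6.3] [470.2 359.1   6. ]
stand [[601.0, 193.0, 12.0], [612.0, 97.0, 12.0], [379.0, 68.0, 12.0], [366.0, 166.0, 12.0]] [489.4 130.5 236.2  98.4   6.7] [489.5 131.   12. ]
up1 [[576.0, -32.0, 48.0], [577.0, -106.0, 48.0], [360.0, -107.0, 48.0], [366.0, -34.0, 48.0]] [ 4.685e+02 -6.990e+01  2.174e+02  7.380e+01  3.000e-01] [469.9 -70.1  48. ]
now [0.4879 0.1301 0.3004] 6.81 q [ 0.21 -0.09  1.89  0.    1.34  1.66] -> d [-0.0017  0.0021  0.2509] turn 0.21 t 16.2
```

Call:
jog_arm:
  deltas: [0.001, 0, 0.05, 0, 0, 0, 1, 0.001, 0, 0.1, 0, 0, 0, 1, 0.001, 0, 0.15, 0, 0, 0, 1, 0.001, 0, 0.2, 0, 0, 0, 1, 0.001, 0, 0.235, 0, 0, 0, 1, 0.001, 0, 0.248, 0, 0, 0, 1, 0.001, 0, 0.251, 0, 0, 0, 1, 0.001, 0, 0.251, 0, 0, 0, 1]

```text
time: 17.0
tool_pos: [0.4891, 0.1278, 0.0489]
tcp_rot: [3.136, 0.18, 0.001]
wrist_force: [0.7, -0.5, 1.6]
width: 1.0
grip_force: 0.0
```

Call:
jog_arm:
  deltas: [0, 0, 0, 0, 0, 0, 0.6, 0, 0, 0, 0, 0, 0, 0.2, 0, 0, 0, 0, 0, 0, 0, 0, 0, 0, 0, 0, 0, -0.3, 0, 0, 0, 0, 0, 0, -0.3, 0, 0, 0, 0, 0, 0, -0.3, 0, 0, 0, 0, 0, 0, -0.3]

```text
time: 17.7
tool_pos: [0.491, 0.1289, 0.0512]
tcp_rot: [-3.136, -0.181, -0.009]
wrist_force: [-1.1, -1.2, 7.0]
width: 0.784
grip_force: 57.2
```

Call:
jog_arm:
  deltas: [0, 0, -0.005, 0, 0, 0, -0.3, 0, 0, -0.015, 0, 0, 0, -0.3, 0, 0, -0.03, 0, 0, 0, -0.3, 0, 0, -0.05, 0, 0, 0, -0.3, 0, 0, -0.08, 0, 0, 0, -0.3, 0, 0, -0.08, 0, 0, 0, -0.3]

```text
time: 18.3
tool_pos: [0.4918, 0.1292, 0.1332]
tcp_rot: [-3.135, -0.181, -0.014]
wrist_force: [0.7, 0.3, -1.5]
width: 0.782
grip_force: 56.8
```

```bash
python3 - <<'E'
from h import *
goto(.47,.359,.08,-6.4)
E
```

```text
now [0.4918 0.1292 0.1332] 6.61 q [0.21 0.05 2.08 0.   1.01 1.66] -> d [ 0.0043 -0.2308  0.0534] turn 13.01 t 18.3
```

Call:
jog_arm:
  deltas: [0.004, -0.04, 0, 0, 0, 5, -0.3, 0.004, -0.08, 0, 0, 0, 13, -0.3, 0.004, -0.12, 0, 0, 0, 13, -0.3, 0.004, -0.16, 0, 0, 0, 13, -0.3, 0.004, -0.2, 0, 0, 0, 13, -0.3, 0.004, -0.225, 0, 0, 0, 13, -0.3, 0.004, -0.231, 0.03, 0, 0, 13, -0.3, 0.004, -0.231, 0.053, 0, 0, 13, -0.3]

```text
time: 19.1
tool_pos: [0.4653, 0.36, 0.0742]
tcp_rot: [-3.136, 0.172, -0.001]
wrist_force: [-1.0, -1.0, -1.9]
width: 0.781
grip_force: 57.0
```

Call:
jog_arm:
  deltas: [0, 0, 0.02, 0, 0, 0, -0.3, 0, 0, 0.04, 0, 0, 0, -0.3, 0, 0, 0.05, 0, 0, 0, -0.3, 0, 0, 0.05, 0, 0, 0, -0.3, 0, 0, 0.05, 0, 0, 0, -0.3]

```text
time: 19.6
tool_pos: [0.466, 0.3584, 0.0255]
tcp_rot: [-3.137, 0.176, -0.0]
wrist_force: [-0.0, 0.8, -2.4]
width: 0.784
grip_force: 57.0
```

```bash
python3 - <<'E'
from h import *
goto(.471,.359,.0206,-6.4)
E
```

```text
now [0.466  0.3584 0.0255] -6.41 q [ 0.61  0.33  1.97 -0.    0.84  2.3 ] -> d [ 0.0049 -0.0012  0.0049] turn -0.01 t 19.6
```

Call:
jog_arm:
  deltas: [0.005, -0.001, 0, 0, 0, 0, -0.3, 0.005, -0.001, 0.002, 0, 0, 0, -0.3, 0.005, -0.001, 0.0045, 0, 0, 0, -0.3, 0.005, -0.001, 0.0045, 0, 0, 0, 0.3, 0.005, -0.001, 0.0045, 0, 0, 0, 0.8, 0.005, -0.001, 0.0045, 0, 0, 0, 1, 0.005, -0.001, 0.0045, 0, 0, 0, 1, 0.005, -0.001, 0.0045, 0, 0, 0, 1]

```text
time: 20.4
tool_pos: [0.4709, 0.3588, 0.0209]
tcp_rot: [-3.137, 0.175, -0.0]
wrist_force: [-0.4, 0.0, 0.9]
width: 1.003
grip_force: 0.0
```

Call:
jog_arm:
  deltas: [0, 0, -0.05, 0, 0, 0, 1, 0, 0, -0.1, 0, 0, 0, 1, 0, 0, -0.15, 0, 0, 0, 1, -0.01, 0.04, -0.2, 0, 0, 0, 1, -0.02, 0.08, -0.25, 0, 0, 0, 1, -0.03, 0.1, -0.27, 0, 0, 0, 1, -0.03, 0.1, -0.27, 0, 0, 0, 1, -0.03, 0.1, -0.27, 0, 0, 0, 1]

```text
time: 21.2
tool_pos: [0.4306, 0.2626, 0.293]
tcp_rot: [-3.134, 0.177, -0.006]
wrist_force: [0.1, 1.1, -0.5]
width: 1.0
grip_force: 0.0
```

```bash
python3 - <<'E'
from h import *
goto(.471,.359,.0206,-6.4)
w=read_camera("wrist"); cv2.imwrite("pics/w6.png",w["color"])
E
```

```text
now [0.4306 0.2626 0.293 ] -6.47 q [ 0.5  -0.09  1.91  0.    1.32  2.18] -> d [ 0.0282 -0.0996  0.2728] turn -0.07 t 21.2
```

View pics/w6.png

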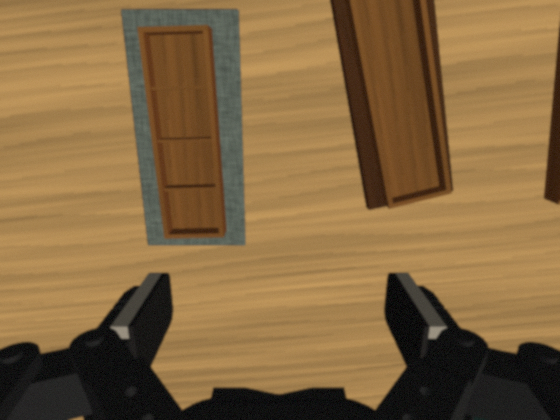

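The divided tray is on the mat with rim corners (139,28), (211,26), (226,236) and (165,237). The mat corners are (122,10), (239,9), (245,244) and (148,245).

```bash
python3 - <<'E'
from h import *
w=read_camera("wrist")
for n,uv,z in (("div",[(139,28),(211.5,26),(226,236),(165,237)],.030),("mat",[(122,10),(239,9),(245,244),(148.5,245)],.006)):
    b=cast(w,uv,z); print(n,np.round(b*1000).tolist(),rect(b),np.round(b.mean(0)*1000,1))
b=cast(w,[(386,208),(452,191)],.036);print(np.round(b*1000,1),np.degrees(np.arctan2(b[1,0]-b[0,0],b[0,1]-b[1,1])))
goto(.467,-.075,.25,0)
E
```

```text
div [[579.0, 381.0, 30.0], [573.0, 312.0, 30.0], [358.0, 332.0, 30.0], [364.0, 401.0, 30.0]] [468.7 356.5 216.1  69.6  -5.2] [468.7 356.4  30. ]
mat [[602.0, 402.0, 6.0], [589.0, 286.0, 6.0], [336.0, 315.0, 6.0], [348.0, 432.0, 6.0]] [468.4 358.7 257.  117.5  -6.6] [468.6 358.7   6. ]
[[373.2 152.5  36. ]
 [384.5  81.8  36. ]] 9.066355173115662
now [0.4297 0.2629 0.2896] -6.41 q [ 0.5  -0.09  1.91  0.    1.32  2.18] -> d [0.0749 0.3316 0.0396] turn -6.41 t 21.3
```

Call:
jog_arm:
  deltas: [0.01, 0.05, 0, 0, 0, -5, 1, 0.02, 0.1, 0, 0, 0, -13, 1, 0.035, 0.137, 0.02, 0, 0, -13, 1, 0.035, 0.137, 0.03, 0, 0, -13, 1, 0.035, 0.137, 0.03, 0, 0, -13, 1, 0.035, 0.137, 0.03, 0, 0, -13, 1]

```text
time: 21.9
tool_pos: [0.4489, 0.1236, 0.2591]
tcp_rot: [-3.136, -0.182, 0.006]
wrist_force: [0.0, 0.5, -0.9]
width: 0.997
grip_force: 0.0
```

```bash
python3 - <<'E'
from h import *
goto(.467,-.075,.25,0)
w=read_camera("wrist"); cv2.imwrite("pics/w7.png",w["color"])
E
```

```text
now [0.4489 0.1236 0.2591] 6.63 q [ 0.21 -0.15  2.02  0.    1.27  1.67] -> d [-0.005   0.1994  0.0091] turn 6.63 t 21.9
```

View pics/w7.png

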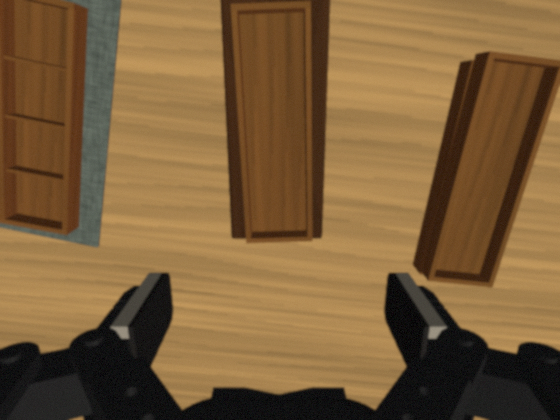

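Bottom tray rim corners are at about (231,4), (311,2), (313,240) and (246,241). The staged top tray is at (488,53), (559,61), (493,286) and (431,279).

```bash
python3 - <<'E'
from h import *
w=read_camera("wrist")
for n,uv,z in (("bot",[(231,4),(311.5,2),(313.5,240),(246,242)],.036),("up1",[(487,53),(560,61),(493.5,286),(431,278)],.048),("up2near",[(415,264),(462,62)],.024),("stand",[(232,237),(322,236)],.012)):
    b=cast(w,uv,z); print(n,np.round(b*1000).tolist(),rect(b) if len(b)>2 else"",np.round(b.mean(0)*1000,1))
goto(.467,-.075,.0386,0)
E
```

```text
bot [[591.0, 182.0, 36.0], [600.0, 114.0, 36.0], [385.0, 81.0, 36.0], [374.0, 149.0, 36.0]] [487.7 131.  219.1  69.5   8.5] [487.5 131.3  36. ]
up1 [[577.0, -39.0, 48.0], [578.0, -103.0, 48.0], [360.0, -110.0, 48.0], [362.0, -44.0, 48.0]] [468.5 -74.6 217.9  66.3   1.2] [469.1 -73.9  48. ]
up2near [[365.0, -35.0, 24.0], [570.0, -31.0, 24.0]]  [467.4 -32.9  24. ]
stand [[368.0, 166.0, 12.0], [381.0, 68.0, 12.0]]  [374.2 117.3  12. ]
now [0.4496 0.1241 0.2606] 6.71 q [ 0.22 -0.15  2.01  0.    1.27  1.67] -> d [-0.0058  0.1998  0.222 ] turn 6.71 t 22.0
```

Call:
jog_arm:
  deltas: [-0.003, 0.05, 0, 0, 0, 3, 1, -0.006, 0.1, 0, 0, 0, 6.7, 1, -0.006, 0.15, 0, 0, 0, 6.7, 1, -0.006, 0.19, 0.03, 0, 0, 6.7, 1, -0.006, 0.2, 0.08, 0, 0, 6.7, 1, -0.006, 0.2, 0.12, 0, 0, 6.7, 1, -0.006, 0.2, 0.15, 0, 0, 6.7, 1, -0.006, 0.2, 0.15, 0, 0, 6.7, 1]

```text
time: 22.8
tool_pos: [0.4631, -0.0749, 0.1066]
tcp_rot: [-3.139, 0.0, 0.014]
wrist_force: [0.4, -0.1, -0.9]
width: 1.003
grip_force: 0.0
```

Call:
jog_arm:
  deltas: [0, 0, 0.04, 0, 0, 0, 1, 0, 0, 0.06, 0, 0, 0, 1, 0, 0, 0.07, 0, 0, 0, 1, 0, 0, 0.072, 0, 0, 0, 1, 0, 0, 0.072, 0, 0, 0, 1]

```text
time: 23.3
tool_pos: [0.4681, -0.0765, 0.0403]
tcp_rot: [3.141, -0.001, 0.004]
wrist_force: [0.4, 0.2, 0.1]
width: 1.001
grip_force: 0.0
```

```bash
python3 - <<'E'
from h import *
goto(.467,-.0755,.0386,0)
E
```

```text
now [ 0.4681 -0.0765  0.0403] -0.05 q [-0.21  0.12  2.21  0.    0.81  1.36] -> d [-0.0011 -0.001   0.0017] turn -0.05 t 23.3
```

Call:
jog_arm:
  deltas: [-0.001, -0.001, 0.0015, 0, 0, 0, 1, -0.001, -0.001, 0.0015, 0, 0, 0, 0.4, -0.001, -0.001, 0.0015, 0, 0, 0, 0, -0.001, -0.001, 0.0015, 0, 0, 0, -0.3, -0.001, -0.001, 0.0015, 0, 0, 0, -0.3, -0.001, -0.001, 0.0015, 0, 0, 0, -0.3, -0.001, -0.001, 0.0015, 0, 0, 0, -0.3, -0.001, -0.001, 0.0015, 0, 0, 0, -0.3]

```text
time: 24.1
tool_pos: [0.4664, -0.0758, 0.0386]
tcp_rot: [3.141, -0.003, 0.003]
wrist_force: [-1.1, 2.3, 5.8]
width: 0.784
grip_force: 57.2
```

Call:
jog_arm:
  deltas: [0, 0, -0.005, 0, 0, 0, -0.3, 0, 0, -0.015, 0, 0, 0, -0.3, 0, 0, -0.04, 0, 0, 0, -0.3, 0, 0, -0.08, 0, 0, 0, -0.3, 0, 0, -0.11, 0, 0, 0, -0.3, 0, 0, -0.11, 0, 0, 0, -0.3]

```text
time: 24.7
tool_pos: [0.4692, -0.0766, 0.1529]
tcp_rot: [3.139, -0.003, 0.016]
wrist_force: [1.9, -0.3, -2.4]
width: 0.786
grip_force: 57.4
```

Call:
jog_arm:
  deltas: [0, -0.04, 0, 0, 0, 0, -0.3, 0, -0.08, 0, 0, 0, 0, -0.3, 0, -0.12, 0, 0, 0, -3, -0.3, 0.005, -0.16, 0, 0, 0, -7.2, -0.3, 0.015, -0.19, 0, 0, 0, -7.2, -0.3, 0.02, -0.205, 0, 0, 0, -7.2, -0.3, 0.02, -0.205, 0.04, 0, 0, -7.2, -0.3, 0.02, -0.205, 0.06, 0, 0, -7.2, -0.3]

```text
time: 25.5
tool_pos: [0.4842, 0.1291, 0.0847]
tcp_rot: [3.134, 0.196, -0.005]
wrist_force: [-1.3, -0.5, -3.3]
width: 0.783
grip_force: 57.5
```

```bash
python3 - <<'E'
from h import *
goto(.4865,.130,.0506,7.2)
E
```

```text
now [0.4842 0.1291 0.0847] 7.17 q [ 0.21  0.1   2.12 -0.    0.92  1.66] -> d [ 0.0025 -0.0006  0.0341] turn -0.03 t 25.5
```

Call:
jog_arm:
  deltas: [0.002, 0, 0.015, 0, 0, 0, -0.3, 0.002, 0, 0.025, 0, 0, 0, -0.3, 0.002, 0, 0.028, 0, 0, 0, -0.3, 0.002, 0, 0.028, 0, 0, 0, -0.3, 0.002, 0, 0.028, 0, 0, 0, -0.3]

```text
time: 26.0
tool_pos: [0.4885, 0.1295, 0.06]
tcp_rot: [-3.135, -0.194, -0.002]
wrist_force: [-0.3, -0.0, -1.2]
width: 0.787
grip_force: 57.5
```

```bash
python3 - <<'E'
from h import *
goto(.4865,.130,.0506,7.2)
E
```

```text
now [0.4885 0.1295 0.06  ] 7.08 q [ 0.21  0.14  2.13 -0.    0.87  1.66] -> d [-0.002  -0.0008  0.0094] turn -0.12 t 26.0
```

Call:
jog_arm:
  deltas: [-0.0015, -0.0007, 0.004, 0, 0, 0, -0.3, -0.0015, -0.0007, 0.0085, 0, 0, 0, -0.3, -0.0015, -0.0007, 0.0085, 0, 0, 0, -0.3, -0.0015, -0.0007, 0.0085, 0, 0, 0, 0.3, -0.0015, -0.0007, 0.0085, 0, 0, 0, 0.8, -0.0015, -0.0007, 0.0085, 0, 0, 0, 1, -0.0015, -0.0007, 0.0085, 0, 0, 0, 1, -0.0015, -0.0007, 0.0085, 0, 0, 0, 1]

```text
time: 26.8
tool_pos: [0.4865, 0.1301, 0.051]
tcp_rot: [-3.135, -0.194, -0.001]
wrist_force: [0.2, 0.6, 0.3]
width: 1.0
grip_force: 0.0
```

Call:
jog_arm:
  deltas: [0, 0, -0.05, 0, 0, 0, 1, 0, 0, -0.1, 0, 0, 0, 1, -0.02, 0.04, -0.14, 0, 0, 0, 1, -0.045, 0.09, -0.15, 0, 0, 3, 1, -0.045, 0.14, -0.15, 0, 0, 7.2, 1, -0.045, 0.18, -0.13, 0, 0, 7.2, 1, -0.045, 0.2015, -0.1, 0, 0, 7.2, 1, -0.045, 0.2015, -0.05, 0, 0, 7.2, 1]

```text
time: 27.6
tool_pos: [0.4708, -0.0797, 0.1038]
tcp_rot: [3.138, -0.009, 0.016]
wrist_force: [0.1, 0.2, -0.7]
width: 1.001
grip_force: 0.0
```

```bash
python3 - <<'E'
from h import *
goto(.467,-.0755,.016,0)
E
```

```text
now [ 0.4708 -0.0797  0.1038] -0.33 q [-0.22  0.02  2.16 -0.    0.94  1.36] -> d [-0.0047 -0.0044  0.0877] turn -0.33 t 27.6
```

Call:
jog_arm:
  deltas: [-0.001, -0.001, 0.04, 0, 0, 0, 1, -0.001, -0.001, 0.07, 0, 0, 0, 1, -0.001, -0.001, 0.082, 0, 0, 0, 1, -0.001, -0.001, 0.084, 0, 0, 0, 1, -0.001, -0.001, 0.084, 0, 0, 0, 1, -0.001, -0.001, 0.084, 0, 0, 0, 1]

```text
time: 28.2
tool_pos: [0.4675, -0.0748, 0.0187]
tcp_rot: [3.141, -0.002, 0.006]
wrist_force: [-0.0, -0.0, 0.4]
width: 0.998
grip_force: 0.0
```

```bash
python3 - <<'E'
from h import *
goto(.467,-.0755,.016,0)
E
```

```text
now [ 0.4675 -0.0748  0.0187] -0.09 q [-0.21  0.16  2.22  0.    0.76  1.36] -> d [-0.0005  0.0007  0.0027] turn -0.09 t 28.2
```

Call:
jog_arm:
  deltas: [0, 0.0007, 0.003, 0, 0, 0, 1, 0, 0.0007, 0.003, 0, 0, 0, 0.4, 0, 0.0007, 0.003, 0, 0, 0, 0, 0, 0.0007, 0.003, 0, 0, 0, -0.3, 0, 0.0007, 0.003, 0, 0, 0, -0.3, 0, 0.0007, 0.003, 0, 0, 0, -0.3, 0, 0.0007, 0.003, 0, 0, 0, -0.3, 0, 0.0007, 0.003, 0, 0, 0, -0.3]

```text
time: 29.0
tool_pos: [0.4663, -0.0754, 0.0149]
tcp_rot: [3.141, -0.002, 0.002]
wrist_force: [-1.8, 0.3, 5.2]
width: 0.781
grip_force: 56.5
```

Call:
jog_arm:
  deltas: [0, 0, -0.005, 0, 0, 0, -0.3, 0, 0, -0.015, 0, 0, 0, -0.3, 0, 0, -0.04, 0, 0, 0, -0.3, 0, 0, -0.08, 0, 0, 0, -0.3, 0, 0, -0.12, 0, 0, 0, -0.3, 0, 0, -0.14, 0, 0, 0, -0.3]

```text
time: 29.6
tool_pos: [0.4673, -0.0755, 0.1581]
tcp_rot: [3.14, -0.003, 0.009]
wrist_force: [0.1, 0.5, -1.6]
width: 0.788
grip_force: 57.1
```

Call:
jog_arm:
  deltas: [0, -0.04, 0, 0, 0, 0, -0.3, 0, -0.08, 0, 0, 0, 0, -0.3, 0, -0.12, 0, 0, 0, -3, -0.3, 0.005, -0.16, 0, 0, 0, -7.2, -0.3, 0.015, -0.19, 0, 0, 0, -7.2, -0.3, 0.02, -0.205, 0, 0, 0, -7.2, -0.3, 0.02, -0.205, 0.03, 0, 0, -7.2, -0.3, 0.02, -0.205, 0.05, 0, 0, -7.2, -0.3]

```text
time: 30.4
tool_pos: [0.4858, 0.1301, 0.1034]
tcp_rot: [3.135, 0.196, 0.0]
wrist_force: [-1.0, -0.1, -2.8]
width: 0.782
grip_force: 57.1
```

Call:
jog_arm:
  deltas: [0, 0, 0.005, 0, 0, 0, -0.3, 0, 0, 0.01, 0, 0, 0, -0.3, 0, 0, 0.015, 0, 0, 0, -0.3, 0, 0, 0.015, 0, 0, 0, -0.3]

```text
time: 30.8
tool_pos: [0.4861, 0.1295, 0.089]
tcp_rot: [-3.136, -0.194, -0.001]
wrist_force: [-0.0, -0.6, -1.9]
width: 0.784
grip_force: 57.0
```

```bash
python3 - <<'E'
from h import *
goto(.4865,.130,.076,7.2)
E
```

```text
now [0.4861 0.1295 0.089 ] 7.07 q [ 0.21  0.1   2.12 -0.    0.93  1.66] -> d [ 0.0004 -0.0004  0.013 ] turn -0.13 t 30.8
```

Lower, release, back off and look.

Call:
jog_arm:
  deltas: [0.0003, -0.0004, 0.007, 0, 0, 0, -0.3, 0.0003, -0.0004, 0.0135, 0, 0, 0, -0.3, 0.0003, -0.0004, 0.0135, 0, 0, 0, -0.3, 0.0003, -0.0004, 0.0135, 0, 0, 0, 0.3, 0.0003, -0.0004, 0.0135, 0, 0, 0, 0.8, 0.0003, -0.0004, 0.0135, 0, 0, 0, 1, 0.0003, -0.0004, 0.0135, 0, 0, 0, 1, 0.0003, -0.0004, 0.0135, 0, 0, 0, 1]

```text
time: 31.6
tool_pos: [0.4863, 0.1303, 0.0755]
tcp_rot: [-3.135, -0.195, -0.001]
wrist_force: [-0.2, -0.5, 0.5]
width: 1.003
grip_force: 0.0
```

Call:
jog_arm:
  deltas: [0, 0, -0.05, 0, 0, 0, 1, 0, 0, -0.1, 0, 0, 0, 1, -0.04, 0.05, -0.12, 0, 0, 0, 1, -0.08, 0.1, -0.12, 0, 0, 0, 1, -0.1, 0.12, -0.12, 0, 0, 0, 1, -0.1, 0.12, -0.12, 0, 0, 0, 1, -0.1, 0.12, -0.12, 0, 0, 0, 1]

```text
time: 32.3
tool_pos: [0.4012, -0.0022, 0.1955]
tcp_rot: [-3.136, -0.19, -0.002]
wrist_force: [0.3, 0.9, 0.1]
width: 0.999
grip_force: 0.0
```

```bash
python3 - <<'E'
from h import *
goto(.42,.1,.2,7.2)
w=read_camera("wrist")["color"]; s=read_camera("scene")["color"]
cv2.imwrite("pics/w8.png",np.vstack([np.hstack([w[:280],cv2.resize(s[130:210,240:340],(240,192))[:, :].repeat(1,0) if 0 else cv2.copyMakeBorder(cv2.resize(s[130:215,245:335],(240,227)),0,53,0,0,0)])]))
cv2.imwrite("pics/w8f.png",w)
E
```

```text
now [ 0.4012 -0.0022  0.1955] 6.92 q [-0.07 -0.24  2.21  0.    1.17  1.38] -> d [ 0.031  -0.0992 -0.0044] turn -0.28 t 32.3
```

View pics/w8.png

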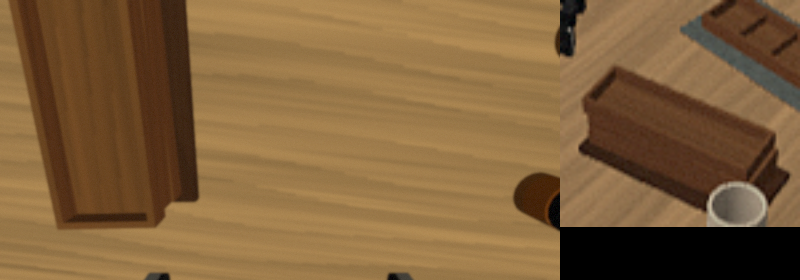

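The top tray looks a few mm toward -x relative to the lower ones at its near end. I'll look at the +x end faces.

Call:
jog_arm:
  deltas: [0.0, -0.04, -0.05, 0, 0, 0, 1, 0.04, -0.08, -0.05, 0, 0, 0, 1, 0.08, -0.112, -0.05, 0, 0, 0, 1, 0.12, -0.112, -0.05, 0, 0, 0, 1, 0.16, -0.112, -0.05, 0, 0, 0, 1, 0.2, -0.112, -0.05, 0, 0, 0, 1, 0.214, -0.112, -0.05, 0, 0, 0, 1, 0.214, -0.112, -0.05, 0, 0, 0, 1]

```text
time: 33.2
tool_pos: [0.6019, 0.1383, 0.2439]
tcp_rot: [-3.135, -0.197, 0.002]
wrist_force: [-0.5, 0.1, 0.2]
width: 0.998
grip_force: 0.0
```

```bash
python3 - <<'E'
from h import *
goto(.6,.135,.25,7.2)
w=read_camera("wrist"); im=w["color"]; cv2.imwrite("pics/w9.png",im)
ps,_=pose()[1],0
ax=np.array([np.cos(np.radians(7.2)),np.sin(np.radians(7.2))]);ce=np.array([.4865,.130])
nr=np.array([-ax[1],ax[0]])
g=cv2.cvtColor(im,cv2.COLOR_BGR2GRAY)
for off in (.012,0,-.012):
    e=ce+ax*.11+nr*off
    print([(z,np.round(proj(w,(*e,z))[0]).tolist()) for z in (.084,.060,.036,.012)], np.round(proj(w,(*(e+ax*.01),.012))[0]).tolist())
    uv=proj(w,(*e,.06))[0].round().astype(int); print(uv[1]-30,g[max(0,uv[1]-30):uv[1]+30,uv[0]].tolist())
E
```

```text
now [0.6019 0.1383 0.2439] 7.2 q [0.19 0.16 1.74 0.   1.25 1.63] -> d [-0.0023  0.003  -0.0061] turn -0.0 t 33.2
[(0.084, [256.0, 198.0]), (0.06, [258.0, 190.0]), (0.036, [259.0, 184.0]), (0.012, [260.0, 178.0])] [260.0, 168.0]
160 [135, 134, 124, 101, 67, 41, 37, 44, 46, 47, 48, 48, 43, 48, 46, 47, 49, 41, 47, 44, 42, 38, 42, 40, 40, 43, 40, 47, 54, 72, 82, 84, 83, 81, 76, 57, 47, 38, 48, 43, 38, 47, 60, 72, 84, 83, 84, 87, 84, 83, 88, 87, 90, 86, 89, 88, 88, 83, 90, 87]
[(0.084, [271.0, 198.0]), (0.06, [272.0, 190.0]), (0.036, [272.0, 184.0]), (0.012, [273.0, 178.0])] [272.0, 168.0]
160 [138, 132, 123, 98, 61, 36, 41, 45, 46, 51, 48, 46, 48, 46, 46, 44, 46, 45, 44, 39, 40, 44, 40, 40, 39, 40, 44, 44, 56, 68, 78, 81, 85, 78, 71, 53, 45, 43, 41, 43, 39, 45, 62, 74, 80, 84, 85, 84, 84, 84, 81, 81, 81, 81, 83, 81, 82, 81, 83, 79]
[(0.084, [286.0, 198.0]), (0.06, [285.0, 190.0]), (0.036, [285.0, 184.0]), (0.012, [285.0, 178.0])] [285.0, 168.0]
160 [139, 136, 126, 101, 60, 39, 34, 39, 42, 41, 42, 44, 42, 42, 44, 41, 41, 34, 35, 36, 42, 40, 40, 36, 38, 42, 39, 45, 50, 73, 81, 82, 81, 78, 67, 49, 42, 37, 41, 39, 39, 52, 66, 79, 84, 84, 82, 81, 76, 69, 71, 71, 69, 68, 71, 69, 70, 66, 72, 69]
```

```bash
python3 - <<'E'
import cv2
im=cv2.imread("pics/w9.png"); w=cv2.imread("pics/w8f.png")
a=cv2.resize(im[150:250,200:350],(540,360),interpolation=cv2.INTER_CUBIC)
cv2.imwrite("pics/w9c.png",a)
E
```

```text
(no output)
```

View pics/w9c.png

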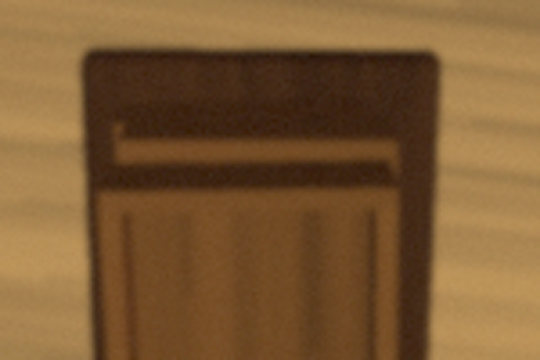

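The crop shows an up1 ledge of about 6 px beyond the top tray, so the top tray sits about 4 mm short toward -x. The lateral alignment is good. I'll regrip the top tray and shift it +3 mm along x.

Call:
jog_arm:
  deltas: [-0.04, -0.003, 0, 0, 0, 0, 1, -0.08, -0.006, 0.02, 0, 0, 0, 1, -0.115, -0.006, 0.05, 0, 0, 0, 1, -0.115, -0.006, 0.1, 0, 0, 0, 1, -0.115, -0.006, 0.14, 0, 0, 0, 1, -0.115, -0.006, 0.16, 0, 0, 0, 1, -0.115, -0.006, 0.167, 0, 0, 0, 1, -0.115, -0.006, 0.167, 0, 0, 0, 1]

```text
time: 34.05
tool_pos: [0.4838, 0.1281, 0.0777]
tcp_rot: [3.135, 0.195, -0.003]
wrist_force: [0.6, -0.4, 0.9]
width: 1.004
grip_force: 0.0
```

Call:
jog_arm:
  deltas: [0, 0, 0, 0, 0, 0, 0.6, 0, 0, 0, 0, 0, 0, 0.2, 0, 0, 0, 0, 0, 0, 0, 0, 0, 0, 0, 0, 0, -0.3, 0, 0, 0, 0, 0, 0, -0.3, 0, 0, 0, 0, 0, 0, -0.3, 0, 0, 0, 0, 0, 0, -0.3]

```text
time: 34.75
tool_pos: [0.4872, 0.1287, 0.0806]
tcp_rot: [-3.135, -0.194, -0.006]
wrist_force: [-1.2, -0.1, 6.5]
width: 0.78
grip_force: 58.2
```

```bash
python3 - <<'E'
from h import *
goto(.4865,.130,.0755,7.2)
E
```

```text
now [0.4872 0.1287 0.0806] 7.09 q [0.21 0.11 2.12 0.   0.9  1.66] -> d [-0.0005 -0.0014  0.0051] turn -0.11 t 34.8
```

Call:
jog_arm:
  deltas: [0, 0, -0.004, 0, 0, 0, -0.3, 0, 0, -0.006, 0, 0, 0, -0.3, 0.003, -0.001, -0.006, 0, 0, 0, -0.3, 0.003, -0.001, -0.006, 0, 0, 0, -0.3, 0.003, -0.001, -0.003, 0, 0, 0, -0.3, 0.003, -0.001, 0.001, 0, 0, 0, -0.3, 0.003, -0.001, 0.001, 0, 0, 0, -0.3, 0.003, -0.001, 0.001, 0, 0, 0, -0.3]

```text
time: 35.55
tool_pos: [0.4885, 0.1295, 0.0805]
tcp_rot: [3.136, 0.194, -0.001]
wrist_force: [-10.5, -3.6, 25.7]
width: 0.782
grip_force: 60.2
```

Call:
jog_arm:
  deltas: [0, 0, 0, 0, 0, 0, 0.3, 0, 0, 0, 0, 0, 0, 0.8, 0, 0, 0, 0, 0, 0, 1, 0, 0, 0, 0, 0, 0, 1, 0, 0, 0, 0, 0, 0, 1]

```text
time: 36.05
tool_pos: [0.488, 0.1294, 0.0768]
tcp_rot: [3.135, 0.194, -0.001]
wrist_force: [0.2, 1.2, -0.5]
width: 1.0
grip_force: 0.0
```

Call:
jog_arm:
  deltas: [0, 0, -0.05, 0, 0, 0, 1, 0, 0, -0.1, 0, 0, 0, 1, 0.04, 0, -0.14, 0, 0, 0, 1, 0.08, 0, -0.167, 0, 0, 0, 1, 0.113, 0, -0.167, 0, 0, 0, 1, 0.113, 0, -0.167, 0, 0, 0, 1, 0.113, 0, -0.167, 0, 0, 0, 1, 0.113, 0, -0.167, 0, 0, 0, 1]

```text
time: 36.85
tool_pos: [0.5988, 0.1432, 0.2427]
tcp_rot: [3.135, 0.195, -0.005]
wrist_force: [0.5, 0.8, 0.3]
width: 1.002
grip_force: 0.0
```

```bash
python3 - <<'E'
from h import *
goto(.6,.135,.25,7.2)
w=read_camera("wrist"); im=w["color"]; cv2.imwrite("pics/w10.png",im)
ax=np.array([np.cos(np.radians(7.2)),np.sin(np.radians(7.2))]);ce=np.array([.4865,.130])
g=cv2.cvtColor(im,cv2.COLOR_BGR2GRAY); e=ce+ax*.11
print([(z,np.round(proj(w,(*e,z))[0],1).tolist()) for z in (.084,.060,.036,.012)], np.round(proj(w,(*(e+ax*.01),.012))[0]).tolist())
uv=proj(w,(*e,.06))[0].round().astype(int)
for dx in (-30,0,25): print(uv[1]-30,g[max(0,uv[1]-30):uv[1]+30,uv[0]+dx].tolist())
E
```

```text
now [0.5988 0.1432 0.2427] 7.1 q [0.19 0.16 1.74 0.   1.25 1.64] -> d [ 0.0002  0.0083 -0.0073] turn -0.1 t 36.9
[(0.084, [277.6, 195.2]), (0.06, [277.7, 187.5]), (0.036, [277.7, 180.9]), (0.012, [277.8, 175.1])] [278.0, 165.0]
158 [131, 121, 100, 67, 43, 41, 47, 45, 50, 50, 51, 52, 49, 42, 48, 51, 48, 49, 45, 41, 40, 46, 40, 42, 42, 36, 42, 55, 69, 83, 81, 77, 56, 46, 44, 37, 37, 47, 47, 65, 78, 86, 87, 86, 86, 84, 82, 82, 79, 82, 82, 84, 81, 82, 82, 82, 81, 82, 84, 84]
158 [133, 124, 100, 67, 40, 37, 45, 44, 50, 49, 47, 47, 45, 45, 45, 46, 44, 47, 40, 37, 40, 39, 39, 40, 42, 41, 44, 52, 68, 80, 81, 66, 51, 40, 39, 41, 40, 43, 52, 66, 81, 85, 87, 83, 81, 81, 80, 83, 81, 81, 80, 80, 78, 80, 78, 79, 81, 81, 81, 79]
158 [140, 132, 109, 68, 36, 32, 36, 43, 42, 42, 39, 43, 37, 41, 48, 43, 41, 41, 41, 43, 42, 38, 42, 41, 42, 40, 44, 54, 67, 75, 76, 66, 47, 41, 37, 40, 43, 46, 55, 71, 81, 84, 85, 85, 85, 82, 82, 81, 82, 81, 83, 84, 81, 81, 82, 81, 83, 82, 82, 83]
```

Top is still ~3 mm short of up1; one more nudge.

Call:
jog_arm:
  deltas: [-0.04, 0.001, 0, 0, 0, 0, 1, -0.08, 0.001, 0.02, 0, 0, 0, 1, -0.111, 0.001, 0.05, 0, 0, 0, 1, -0.111, 0.001, 0.1, 0, 0, 0, 1, -0.111, 0.001, 0.14, 0, 0, 0, 1, -0.111, 0.001, 0.16, 0, 0, 0, 1, -0.111, 0.001, 0.166, 0, 0, 0, 1, -0.111, 0.001, 0.166, 0, 0, 0, 1]

```text
time: 37.7
tool_pos: [0.4889, 0.1285, 0.0775]
tcp_rot: [3.135, 0.195, -0.004]
wrist_force: [0.1, -0.5, 0.8]
width: 1.002
grip_force: 0.0
```

Call:
jog_arm:
  deltas: [0, 0, 0, 0, 0, 0, 0.6, 0, 0, 0, 0, 0, 0, 0.2, 0, 0, 0, 0, 0, 0, 0, 0, 0, 0, 0, 0, 0, -0.3, 0, 0, 0, 0, 0, 0, -0.3, 0, 0, 0, 0, 0, 0, -0.3, 0, 0, 0, 0, 0, 0, -0.3]

```text
time: 38.4
tool_pos: [0.4921, 0.1292, 0.0805]
tcp_rot: [-3.135, -0.194, -0.006]
wrist_force: [-0.6, 0.1, 6.6]
width: 0.782
grip_force: 58.1
```

Call:
jog_arm:
  deltas: [0, 0, -0.004, 0, 0, 0, -0.3, 0, 0, -0.007, 0, 0, 0, -0.3, 0.003, 0, -0.007, 0, 0, 0, -0.3, 0.004, 0, -0.007, 0, 0, 0, -0.3, 0.004, 0, -0.007, 0, 0, 0, -0.3, 0.004, 0, -0.007, 0, 0, 0, -0.3, 0.004, 0, -0.002, 0, 0, 0, -0.3, 0.004, 0, -0.002, 0, 0, 0, -0.3]

```text
time: 39.2
tool_pos: [0.4949, 0.1294, 0.0805]
tcp_rot: [-3.135, -0.194, -0.002]
wrist_force: [-0.2, 0.5, 1.1]
width: 0.779
grip_force: 57.6
```

Call:
jog_arm:
  deltas: [0, 0, 0, 0, 0, 0, 0.3, 0, 0, 0, 0, 0, 0, 0.8, 0, 0, 0, 0, 0, 0, 1, 0, 0, 0, 0, 0, 0, 1, 0, 0, 0, 0, 0, 0, 1]

```text
time: 39.7
tool_pos: [0.4942, 0.1292, 0.0802]
tcp_rot: [-3.136, -0.194, 0.0]
wrist_force: [-0.2, -0.1, 0.3]
width: 1.001
grip_force: 0.0
```

Call:
jog_arm:
  deltas: [0, 0, -0.05, 0, 0, 0, 1, 0, 0, -0.1, 0, 0, 0, 1, 0.04, 0, -0.14, 0, 0, 0, 1, 0.08, 0, -0.167, 0, 0, 0, 1, 0.113, 0, -0.167, 0, 0, 0, 1, 0.113, 0, -0.167, 0, 0, 0, 1, 0.113, 0, -0.167, 0, 0, 0, 1, 0.113, 0, -0.167, 0, 0, 0, 1]

```text
time: 40.5
tool_pos: [0.6049, 0.143, 0.246]
tcp_rot: [3.135, 0.195, -0.005]
wrist_force: [-0.3, 1.2, -0.7]
width: 1.0
grip_force: 0.0
```

```bash
python3 - <<'E'
from h import *
goto(.6,.135,.25,7.2)
w=read_camera("wrist"); im=w["color"]; cv2.imwrite("pics/w11.png",im)
ax=np.array([np.cos(np.radians(7.2)),np.sin(np.radians(7.2))]);ce=np.array([.4865,.130])
g=cv2.cvtColor(im,cv2.COLOR_BGR2GRAY); e=ce+ax*.11
print([(z,np.round(proj(w,(*e,z))[0],1).tolist()) for z in (.084,.060,.036,.012)], np.round(proj(w,(*(e+ax*.01),.012))[0]).tolist())
uv=proj(w,(*e,.06))[0].round().astype(int)
for dx in (-30,0,25): print(uv[1]-30,g[max(0,uv[1]-30):uv[1]+30,uv[0]+dx].tolist())
E
```

```text
now [0.6049 0.143  0.246 ] 7.1 q [0.19 0.17 1.72 0.   1.25 1.64] -> d [-0.0059  0.0073 -0.004 ] turn -0.1 t 40.5
[(0.084, [276.4, 201.2]), (0.06, [276.6, 193.3]), (0.036, [276.7, 186.4]), (0.012, [276.8, 180.3])] [277.0, 171.0]
163 [133, 125, 104, 74, 47, 33, 43, 47, 48, 50, 49, 49, 49, 46, 49, 48, 49, 48, 45, 40, 39, 41, 42, 41, 41, 41, 41, 41, 39, 36, 39, 40, 43, 40, 33, 49, 60, 77, 84, 85, 85, 85, 83, 83, 81, 82, 83, 81, 81, 82, 83, 80, 82, 81, 80, 81, 82, 81, 81, 81]
163 [136, 127, 112, 84, 52, 36, 40, 45, 49, 48, 43, 47, 46, 49, 45, 46, 43, 42, 40, 43, 40, 36, 42, 41, 41, 43, 42, 39, 38, 42, 40, 41, 40, 41, 43, 50, 66, 80, 85, 84, 85, 84, 80, 81, 81, 78, 80, 80, 82, 80, 80, 79, 79, 79, 79, 79, 77, 79, 80, 80]
163 [141, 138, 121, 89, 54, 34, 35, 37, 44, 40, 41, 40, 45, 45, 44, 42, 44, 41, 39, 39, 43, 39, 38, 40, 39, 40, 41, 39, 39, 44, 39, 39, 37, 40, 42, 54, 68, 78, 83, 86, 82, 81, 84, 84, 81, 83, 82, 82, 82, 80, 81, 83, 79, 82, 81, 85, 82, 83, 83, 81]
```

Call:
jog_arm:
  deltas: [0.021, -0.002, 0, 0, 0, 0, -1, 0.021, -0.002, 0.04, 0, 0, 0, -1, 0.021, -0.002, 0.08, 0, 0, 0, -1, 0.021, -0.002, 0.11, 0, 0, 0, -1, 0.021, -0.002, 0.14, 0, 0, 0, -1, 0.021, -0.002, 0.17, 0, 0, 0, -1, 0.021, -0.002, 0.195, 0, 0, 0, -1, 0.021, -0.002, 0.201, 0, 0, 0, -1]

```text
time: 41.35
tool_pos: [0.6227, 0.1471, 0.0423]
tcp_rot: [3.135, 0.195, -0.012]
wrist_force: [0.3, -0.7, 0.2]
width: -0.001
grip_force: 0.0
```

Call:
jog_arm:
  deltas: [-0.004, 0, 0, 0, 0, 0, -1, -0.008, 0, 0, 0, 0, 0, -1, -0.012, 0, 0, 0, 0, 0, -1, -0.012, 0, 0, 0, 0, 0, -1, -0.012, 0, 0, 0, 0, 0, -1]

```text
time: 41.85
tool_pos: [0.6157, 0.1465, 0.0476]
tcp_rot: [-3.135, -0.195, -0.003]
wrist_force: [-0.3, -0.6, 0.8]
width: 0.003
grip_force: 0.0
```

Call:
jog_arm:
  deltas: [-0.001, 0, 0, 0, 0, 0, -1, -0.002, 0, 0, 0, 0, 0, -1, -0.002, 0, 0, 0, 0, 0, -1]

```text
time: 42.15
tool_pos: [0.613, 0.146, 0.0463]
tcp_rot: [3.136, 0.195, -0.0]
wrist_force: [-0.1, 0.8, 0.2]
width: -0.001
grip_force: 0.0
```

Call:
jog_arm:
  deltas: [-0.001, 0, 0, 0, 0, 0, -1, -0.002, 0, 0, 0, 0, 0, -1, -0.002, 0, 0, 0, 0, 0, -1]

```text
time: 42.45
tool_pos: [0.6109, 0.1458, 0.0461]
tcp_rot: [3.135, 0.195, -0.001]
wrist_force: [-0.8, 0.5, -0.1]
width: 0.004
grip_force: 0.0
```

```bash
python3 - <<'E'
from h import *
goto(.4865+.1195*.992,.130+.1195*.1253,.045,7.2); print(pose()[3]["wrist_force"])
E
```

```text
now [0.6109 0.1458 0.0461] 7.1 q [ 0.19  0.37  1.87 -0.    0.9   1.64] -> d [-0.0059  0.0001  0.0011] turn -0.1 t 42.5
[-0.81366516  0.48225485 -0.11396099]
```

Call:
jog_arm:
  deltas: [-0.001, 0, 0, 0, 0, 0, -1, -0.002, 0, 0, 0, 0, 0, -1]

```text
time: 42.65
tool_pos: [0.6094, 0.1455, 0.0463]
tcp_rot: [-3.136, -0.195, -0.001]
wrist_force: [1.1, -0.3, -0.7]
width: 0.003
grip_force: 0.0
```

Call:
jog_arm:
  deltas: [-0.001, 0, 0, 0, 0, 0, -1, -0.0015, 0, 0, 0, 0, 0, -1]

```text
time: 42.85
tool_pos: [0.6078, 0.1454, 0.0464]
tcp_rot: [-3.136, -0.194, -0.001]
wrist_force: [1.1, 0.5, -0.4]
width: 0.003
grip_force: 0.0
```

Call:
jog_arm:
  deltas: [-0.001, 0, 0, 0, 0, 0, -1, -0.0015, 0, 0, 0, 0, 0, -1]

```text
time: 43.05
tool_pos: [0.6065, 0.1452, 0.0464]
tcp_rot: [-3.135, -0.195, -0.002]
wrist_force: [2.2, -0.5, -0.1]
width: -0.005
grip_force: 0.6
```

Call:
jog_arm:
  deltas: [-0.001, 0, 0, 0, 0, 0, -1, -0.0015, 0, 0, 0, 0, 0, -1]

```text
time: 43.25
tool_pos: [0.6053, 0.1451, 0.0465]
tcp_rot: [-3.135, -0.194, -0.002]
wrist_force: [3.4, 0.3, -1.4]
width: 0.001
grip_force: 1.5
```

Call:
jog_arm:
  deltas: [-0.001, 0, 0, 0, 0, 0, -1, -0.0015, 0, 0, 0, 0, 0, -1]

```text
time: 43.45
tool_pos: [0.6035, 0.1449, 0.0465]
tcp_rot: [-3.135, -0.194, -0.001]
wrist_force: [3.6, 0.3, -0.9]
width: -0.002
grip_force: 1.8
```

Call:
jog_arm:
  deltas: [0.01, 0, 0, 0, 0, 0, -1, 0.02, 0, 0, 0, 0, 0, -1, 0.02, 0, -0.05, 0, 0, 0, -1, 0.02, 0, -0.1, 0, 0, 0, -1, 0.02, 0, -0.15, 0, 0, 0, 0, 0, 0, -0.2, 0, 0, 0, 1, 0, 0, -0.2, 0, 0, 0, 1, 0, 0, -0.2, 0, 0, 0, 1]

```text
time: 44.25
tool_pos: [0.6045, 0.1451, 0.249]
tcp_rot: [-3.135, -0.195, -0.007]
wrist_force: [-0.8, 0.6, -0.2]
width: 0.682
grip_force: 0.0
```

```bash
python3 - <<'E'
from h import *
w=read_camera("wrist"); im=w["color"]; cv2.imwrite("pics/w12.png",im)
ax=np.array([np.cos(np.radians(7.2)),np.sin(np.radians(7.2))]);ce=np.array([.4865,.130])
g=cv2.cvtColor(im,cv2.COLOR_BGR2GRAY); e=ce+ax*.11
print([(z,np.round(proj(w,(*e,z))[0],1).tolist()) for z in (.084,.060,.036,.012)], np.round(proj(w,(*(e+ax*.01),.012))[0]).tolist())
uv=proj(w,(*e,.06))[0].round().astype(int)
for dx in (0,): print(uv[1]-30,g[max(0,uv[1]-30):uv[1]+30,uv[0]+dx].tolist())
# jars & stopper from top
c=read_camera("top"); V=c["color"].max(2); roi=np.zeros(V.shape,bool); roi[215:330,330:480]=1
for k in blobs(roi&(V<70),60): print("jar",np.round(cast(c,cv2.minEnclosingCircle(k)[0],.062)[0]*1000))
s=read_camera("scene"); V=s["color"].max(2); roi[:]=0; roi[225:330,120:250]=1
for k in blobs(roi&(V<45),60): print("jar scene",np.round(cast(s,cv2.minEnclosingCircle(k)[0],.062)[0]*1000))
goto(.545,-.22,.25,0)
E
```

```text
[(0.084, [279.1, 201.4]), (0.06, [279.1, 193.7]), (0.036, [279.1, 187.0]), (0.012, [279.1, 181.1])] [279.0, 171.0]
164 [142, 133, 112, 76, 46, 39, 43, 48, 50, 52, 47, 50, 50, 50, 48, 48, 49, 47, 46, 44, 45, 38, 40, 45, 45, 42, 42, 42, 42, 44, 48, 50, 67, 79, 78, 65, 48, 44, 42, 40, 44, 38, 57, 72, 82, 91, 85, 88, 85, 84, 85, 83, 84, 82, 84, 83, 86, 83, 79, 81]
jar [ 412. -374.   62.]
jar [ 542. -375.   62.]
jar scene [ 547. -380.   62.]
jar scene [ 416. -379.   62.]
jar scene [ 551. -230.   62.]
jar scene [ 422. -238.   62.]
now [0.6022 0.1446 0.2437] 7.09 q [0.2  0.17 1.73 0.   1.25 1.64] -> d [-0.1018  0.3547 -0.0057] turn 7.09 t 44.4
```

The push moved the top tray more than up1: a ledge at rows 195–199 is back, so top is about -2.6 mm. I'll regrip and shift the top once more.

Call:
jog_arm:
  deltas: [-0.04, 0.001, 0, 0, 0, 0, 1, -0.08, 0.001, 0.02, 0, 0, 0, 1, -0.114, 0.001, 0.05, 0, 0, 0, 1, -0.114, 0.001, 0.1, 0, 0, 0, 1, -0.114, 0.001, 0.14, 0, 0, 0, 1, -0.114, 0.001, 0.16, 0, 0, 0, 1, -0.114, 0.001, 0.167, 0, 0, 0, 1, -0.114, 0.001, 0.167, 0, 0, 0, 1]

```text
time: 45.2
tool_pos: [0.4883, 0.1293, 0.0768]
tcp_rot: [3.135, 0.194, -0.009]
wrist_force: [0.1, 0.6, 1.0]
width: 1.001
grip_force: 0.0
```

Call:
jog_arm:
  deltas: [0, 0, 0, 0, 0, 0, 0.6, 0, 0, 0, 0, 0, 0, 0.2, 0, 0, 0, 0, 0, 0, 0, 0, 0, 0, 0, 0, 0, -0.3, 0, 0, 0, 0, 0, 0, -0.3, 0, 0, 0, 0, 0, 0, -0.3, 0, 0, 0, 0, 0, 0, -0.3]

```text
time: 45.9
tool_pos: [0.4916, 0.13, 0.0807]
tcp_rot: [-3.135, -0.194, -0.005]
wrist_force: [0.2, -0.7, 5.1]
width: 0.777
grip_force: 58.1
```

Call:
jog_arm:
  deltas: [0, 0, -0.004, 0, 0, 0, -0.3, 0, 0, -0.007, 0, 0, 0, -0.3, 0.003, 0, -0.007, 0, 0, 0, -0.3, 0.0033, 0, -0.007, 0, 0, 0, -0.3, 0.0033, 0, -0.007, 0, 0, 0, -0.3, 0.0033, 0, -0.007, 0, 0, 0, -0.3, 0.0033, 0, -0.002, 0, 0, 0, -0.3, 0.0033, 0, -0.002, 0, 0, 0, -0.3]

```text
time: 46.7
tool_pos: [0.4934, 0.1301, 0.0808]
tcp_rot: [3.136, 0.194, -0.0]
wrist_force: [0.0, -0.6, -1.6]
width: 0.785
grip_force: 57.2
```

Call:
jog_arm:
  deltas: [0, 0, 0, 0, 0, 0, 0.3, 0, 0, 0, 0, 0, 0, 0.8, 0, 0, 0, 0, 0, 0, 1, 0, 0, 0, 0, 0, 0, 1, 0, 0, 0, 0, 0, 0, 1]

```text
time: 47.2
tool_pos: [0.4937, 0.1302, 0.0816]
tcp_rot: [-3.135, -0.194, -0.001]
wrist_force: [0.2, -0.3, -0.3]
width: 1.0
grip_force: 0.0
```

Call:
jog_arm:
  deltas: [0, 0, -0.05, 0, 0, 0, 1, 0, 0, -0.1, 0, 0, 0, 1, 0.04, 0, -0.14, 0, 0, 0, 1, 0.08, 0, -0.167, 0, 0, 0, 1, 0.113, 0, -0.167, 0, 0, 0, 1, 0.113, 0, -0.167, 0, 0, 0, 1, 0.113, 0, -0.167, 0, 0, 0, 1, 0.113, 0, -0.167, 0, 0, 0, 1]

```text
time: 48.0
tool_pos: [0.6041, 0.1439, 0.2471]
tcp_rot: [3.135, 0.194, -0.004]
wrist_force: [0.0, -0.2, -0.0]
width: 0.998
grip_force: 0.0
```

```bash
python3 - <<'E'
from h import *
w=read_camera("wrist"); im=w["color"]; cv2.imwrite("pics/w13.png",im)
ax=np.array([np.cos(np.radians(7.2)),np.sin(np.radians(7.2))]);ce=np.array([.4865,.130])
g=cv2.cvtColor(im,cv2.COLOR_BGR2GRAY); e=ce+ax*.11
print([(z,np.round(proj(w,(*e,z))[0],1).tolist()) for z in (.084,.060,.036,.012)], np.round(proj(w,(*(e+ax*.01),.012))[0]).tolist())
uv=proj(w,(*e,.06))[0].round().astype(int)
for dx in (-28,0,): print(uv[1]-30,g[max(0,uv[1]-30):uv[1]+30,uv[0]+dx].tolist())
# lateral edges of top tray & lower, 60 mm back from end
for d in (.10,.06): 
  v=proj(w,(*(ce+ax*d),.084))[0].round().astype(int); print(v,g[v[1],v[0]-60:v[0]-30].tolist(),g[v[1],v[0]+30:v[0]+60].tolist())
goto(.545,-.22,.25,0)
E
```

```text
[(0.084, [277.6, 200.1]), (0.06, [277.7, 192.3]), (0.036, [277.8, 185.4]), (0.012, [277.8, 179.5])] [278.0, 170.0]
162 [137, 128, 115, 87, 56, 34, 34, 43, 46, 49, 49, 48, 45, 49, 52, 50, 52, 50, 50, 49, 49, 41, 40, 39, 44, 43, 43, 38, 39, 42, 43, 42, 56, 57, 56, 44, 41, 42, 42, 38, 48, 59, 73, 84, 84, 89, 81, 83, 85, 84, 81, 82, 82, 83, 83, 82, 81, 83, 83, 84]
162 [136, 128, 113, 87, 51, 39, 43, 42, 50, 45, 48, 47, 49, 45, 46, 47, 46, 46, 49, 45, 43, 40, 42, 40, 36, 40, 42, 42, 42, 39, 42, 46, 52, 56, 52, 47, 42, 39, 39, 41, 45, 57, 73, 79, 83, 85, 87, 82, 80, 79, 80, 80, 82, 80, 79, 81, 80, 81, 80, 81]
[278 212] [137, 135, 138, 137, 136, 138, 136, 136, 136, 135, 131, 108, 73, 48, 46, 47, 47, 48, 57, 68, 79, 88, 89, 88, 83, 75, 69, 71, 80, 83] [78, 75, 64, 56, 55, 68, 83, 88, 87, 86, 82, 72, 55, 49, 50, 55, 74, 107, 134, 142, 144, 145, 149, 146, 147, 147, 148, 147, 147, 148]
[278 256] [125, 127, 123, 125, 124, 126, 124, 126, 126, 124, 123, 120, 111, 85, 57, 45, 46, 43, 46, 52, 62, 73, 80, 88, 85, 85, 78, 71, 72, 77] [69, 63, 57, 56, 71, 85, 90, 88, 84, 77, 61, 48, 48, 54, 69, 97, 119, 125, 128, 127, 128, 127, 128, 127, 128, 129, 131, 132, 131, 132]
now [0.604  0.1439 0.2472] 7.1 q [0.19 0.16 1.72 0.   1.25 1.64] -> d [-0.1036  0.3538 -0.0025] turn 7.1 t 48.0
```

Trays are now aligned within about 1–1.5 mm. Next, the jars.

Call:
jog_arm:
  deltas: [0, 0, -0.055, 0, 0, 0, 1, -0.03, 0.03, -0.055, 0, 0, 0, 1, -0.06, 0.07, -0.055, 0, 0, 0, 1, -0.1, 0.11, -0.055, 0, 0, 0, 1, -0.12, 0.15, -0.055, 0, 0, 0, 1, -0.14, 0.19, -0.055, 0, 0, 0, 1, -0.16, 0.22, -0.055, 0, 0, 0, 1, -0.16, 0.22, -0.055, 0, 0, 0, 1]

```text
time: 48.85
tool_pos: [0.471, -0.0968, 0.3029]
tcp_rot: [3.135, 0.187, -0.002]
wrist_force: [0.5, 0.7, 0.1]
width: 1.003
grip_force: 0.0
```

Call:
jog_arm:
  deltas: [-0.01, 0.04, 0, 0, 0, 4, 1, -0.02, 0.08, 0, 0, 0, 7, 1, -0.03, 0.12, 0, 0, 0, 7, 1, -0.048, 0.16, 0, 0, 0, 7, 1, -0.048, 0.2, 0, 0, 0, 7, 1, -0.048, 0.2, 0, 0, 0, 7, 1, -0.048, 0.2, 0, 0, 0, 7, 1, -0.048, 0.2, 0, 0, 0, 7, 1]

```text
time: 49.65
tool_pos: [0.451, -0.2968, 0.3029]
tcp_rot: [-3.14, -0.004, 0.001]
wrist_force: [0.8, 0.3, 1.0]
width: 0.998
grip_force: 0.0
```

```bash
cat >> h.py <<'E'
def jars(w):
    V=w["color"].max(2); m=(V<60); out=[]
    for k in blobs(m,150):
        x,y,a,b=cv2.boundingRect(k)
        if y<1 or x<1 or x+a>558 or y+b>270: continue
        (u,v),(p,q),_=cv2.minAreaRect(k)
        if max(p,q)/min(p,q)<1.6: out.append((round(u,1),round(v,1),round(p,1),round(q,1),np.round(cast(w,cv2.minEnclosingCircle(k)[0],.062)[0]*1000,1).tolist()))
    return out
E
python3 - <<'E'
from h import *
goto(.45,-.3,.3,0)
w=read_camera("wrist"); cv2.imwrite("pics/w14.png",w["color"])
for j in jars(w): print(j)
E
```

```text
now [ 0.451  -0.2968  0.3029] 0.15 q [-0.63 -0.02  1.82  0.    1.34  0.94] -> d [-0.001   0.0032  0.0029] turn 0.15 t 49.6
(353.8, 202.8, 38.9, 35.4, [417.1, -375.1, 62.0])
(220.4, 198.2, 35.8, 38.5, [421.7, -235.5, 62.0])
(363.5, 72.5, 41.0, 43.0, [544.3, -375.3, 62.0])
(206.6, 67.8, 43.8, 41.1, [547.9, -228.1, 62.0])
```

Call:
jog_arm:
  deltas: [0.03, -0.02, 0.03, 0, 0, 0, 1, 0.06, -0.04, 0.06, 0, 0, 0, 1, 0.096, -0.067, 0.09, 0, 0, 0, 1, 0.096, -0.067, 0.13, 0, 0, 0, 1, 0.096, -0.067, 0.17, 0, 0, 0, 1, 0.096, -0.067, 0.21, 0, 0, 0, 1, 0.096, -0.067, 0.245, 0, 0, 0, 1, 0.096, -0.067, 0.258, 0, 0, 0, 1]

```text
time: 50.5
tool_pos: [0.5441, -0.2281, 0.0413]
tcp_rot: [-3.138, -0.006, 0.01]
wrist_force: [-0.9, 0.1, 0.3]
width: 0.997
grip_force: 0.0
```

Call:
jog_arm:
  deltas: [0, 0, 0, 0, 0, 0, 1, 0, 0, 0, 0, 0, 0, 0.6, 0, 0, 0, 0, 0, 0, 0.2, 0, 0, 0, 0, 0, 0, -0.2, 0, 0, 0, 0, 0, 0, -0.6, 0, 0, 0, 0, 0, 0, -0.9, 0, 0, 0, 0, 0, 0, -0.9, 0, 0, 0, 0, 0, 0, -0.9]

```text
time: 51.3
tool_pos: [0.5488, -0.2319, 0.0479]
tcp_rot: [3.14, 0.002, 0.006]
wrist_force: [-0.4, 1.3, 6.5]
width: 0.452
grip_force: 50.4
```

```bash
python3 - <<'E'
from h import *
goto(.549,.349,.2,-6.4)
E
```

```text
now [ 0.5488 -0.2319  0.0479] 0.08 q [-0.44  0.31  1.95  0.    0.88  1.13] -> d [ 0.0016 -0.5807 -0.153 ] turn 6.48 t 51.3
```

Call:
jog_arm:
  deltas: [0, 0, -0.05, 0, 0, 0, -0.9, 0, -0.03, -0.1, 0, 0, 0, -0.9, -0.02, -0.07, -0.14, 0, 0, 0, -0.9, -0.05, -0.11, -0.15, 0, 0, 0, -0.9, -0.05, -0.155, -0.15, 0, 0, 0, -0.9, -0.05, -0.2, -0.15, 0, 0, 0, -0.9, -0.05, -0.245, -0.15, 0, 0, 0, -0.9, -0.05, -0.29, -0.15, 0, 0, 0, -0.9]

```text
time: 52.1
tool_pos: [0.4961, 0.0605, 0.1963]
tcp_rot: [-3.141, -0.002, -0.003]
wrist_force: [1.3, 0.3, -2.2]
width: 0.451
grip_force: 50.9
```

Call:
jog_arm:
  deltas: [0, -0.045, 0, 0, 0, 0, -0.9, 0, -0.09, 0, 0, 0, 0, -0.9, 0, -0.135, 0, 0, 0, 0, -0.9, 0.015, -0.18, 0, 0, 0, 3, -0.9, 0.03, -0.225, 0, 0, 0, 6.5, -0.9, 0.05, -0.265, 0, 0, 0, 6.5, -0.9, 0.0516, -0.29, 0, 0, 0, 6.5, -0.9, 0.0516, -0.29, 0.05, 0, 0, 6.5, -0.9]

```text
time: 52.9
tool_pos: [0.5542, 0.356, 0.1543]
tcp_rot: [-3.125, 0.171, -0.025]
wrist_force: [1.3, 0.8, -1.8]
width: 0.457
grip_force: 51.0
```

Call:
jog_arm:
  deltas: [0, 0, 0.02, 0, 0, 0, -0.9, 0, 0, 0.03, 0, 0, 0, -0.9, 0, 0, 0.03, 0, 0, 0, -0.9]

```text
time: 53.2
tool_pos: [0.5466, 0.348, 0.1137]
tcp_rot: [3.135, -0.176, -0.004]
wrist_force: [-0.5, -0.4, -1.1]
width: 0.453
grip_force: 51.0
```

```bash
python3 - <<'E'
from h import *
goto(.549,.349,.059,-6.4); print(pose()[3]["width"])
w=read_camera("wrist"); cv2.imwrite("pics/w15.png",w["color"])
s=read_camera("scene"); cv2.imwrite("pics/s15.png",s["color"])
E
```

```text
now [0.5466 0.348  0.1137] -6.41 q [ 0.53  0.33  1.79 -0.    1.03  2.21] -> d [ 0.0024 -0.0014  0.0547] turn -0.01 t 53.2
0.45311234177736587
```

Call:
jog_arm:
  deltas: [0.003, -0.001, 0.015, 0, 0, 0, -0.9, 0.003, -0.001, 0.03, 0, 0, 0, -0.9, 0.003, -0.001, 0.04, 0, 0, 0, -0.9, 0.003, -0.001, 0.048, 0, 0, 0, -0.9, 0.003, -0.001, 0.052, 0, 0, 0, -0.9, 0.003, -0.001, 0.052, 0, 0, 0, -0.9]

```text
time: 53.9
tool_pos: [0.5501, 0.3491, 0.0621]
tcp_rot: [3.136, -0.175, -0.003]
wrist_force: [-0.5, -0.2, -1.7]
width: 0.454
grip_force: 51.0
```

```bash
python3 - <<'E'
from h import *
goto(.549,.349,.059,-6.4); print(pose()[3]["wrist_force"])
E
```

```text
now [0.5501 0.3491 0.0621] -6.4 q [0.53 0.39 1.81 0.   0.95 2.21] -> d [-0.001   0.0002  0.0031] turn -0.0 t 53.9
[-0.47380694 -0.23151062 -1.74228332]
```

Call:
jog_arm:
  deltas: [0, 0, 0.0025, 0, 0, 0, -0.9, 0, 0, 0.0025, 0, 0, 0, -0.5, 0, 0, 0.0025, 0, 0, 0, 0, 0, 0, 0.0025, 0, 0, 0, 0.5, 0, 0, 0.0025, 0, 0, 0, 1, 0, 0, 0.0025, 0, 0, 0, 1, 0, 0, 0.0025, 0, 0, 0, 1]

```text
time: 54.6
tool_pos: [0.5508, 0.3495, 0.061]
tcp_rot: [-3.136, 0.175, -0.0]
wrist_force: [0.5, -0.1, 1.0]
width: 0.999
grip_force: 0.0
```

Call:
jog_arm:
  deltas: [0, 0, -0.05, 0, 0, 0, 1, 0, 0, -0.1, 0, 0, 0, 1, -0.017, 0.027, -0.14, 0, 0, 0, 1, -0.034, 0.054, -0.16, 0, 0, 0, 1, -0.0286, 0.104, -0.16, 0, 0, 0, 1, -0.023, 0.1536, -0.16, 0, 0, 0, 1, -0.0175, 0.2033, -0.16, 0, 0, 0, 1, -0.012, 0.253, -0.16, 0, 0, 0, 1]

```text
time: 55.4
tool_pos: [0.5102, 0.0979, 0.2212]
tcp_rot: [-3.137, 0.174, -0.002]
wrist_force: [0.2, -1.6, -0.8]
width: 1.001
grip_force: 0.0
```

Call:
jog_arm:
  deltas: [0.0056, 0.0497, 0, 0, 0, 0, 1, 0.0112, 0.0994, 0, 0, 0, 0, 1, 0.0167, 0.149, 0, 0, 0, 0, 1, 0.0223, 0.199, 0, 0, 0, 0, 1, 0.0279, 0.2485, 0, 0, 0, 0, 1, 0.0335, 0.298, 0, 0, 0, 0, 1, 0.039, 0.348, 0, 0, 0, 0, 1, 0.0446, 0.3976, 0, 0, 0, 0, 1]

```text
time: 56.2
tool_pos: [0.5101, -0.3024, 0.221]
tcp_rot: [3.137, -0.176, 0.001]
wrist_force: [1.3, 0.9, -1.1]
width: 1.001
grip_force: 0.0
```

```bash
cat >> h.py <<'E'
def sjars():
    s=read_camera("scene"); V=s["color"].max(2); m=V<45; roi=np.zeros(V.shape,bool); roi[150:340,110:400]=1
    for k in blobs(roi&m,60):
        p=cast(s,cv2.minEnclosingCircle(k)[0],.062)[0]; q=cast(s,cv2.minEnclosingCircle(k)[0],.073)[0]
        print("jar scene",cv2.contourArea(k),np.round(p*1000-[4,-3.5,0]),np.round(q*1000-[4,-3.5,0]))
    return s
E
python3 - <<'E'
from h import *
goto(.544,-.3755,.0415,-6.4); s=sjars(); cv2.imwrite("pics/s16.png",s["color"])
E
```

```text
now [ 0.5101 -0.3024  0.221 ] -6.42 q [-0.58  0.13  1.82  0.    1.2   1.11] -> d [0.0417 0.0688 0.1796] turn -0.02 t 56.2
jar scene 79.5 [ 688. -356.   62.] [ 693. -358.   73.]
jar scene 197.5 [ 543. -376.   62.] [ 549. -379.   73.]
jar scene 173.5 [ 412. -376.   62.] [ 420. -378.   73.]
jar scene 145.5 [ 418. -234.   62.] [ 425. -238.   73.]
jar scene 1495.5 [ 330. -213.   62.] [ 339. -217.   73.]
jar scene 1117.5 [178. -89.  62.] [188. -95.  73.]
jar scene 261.5 [  6. -82.  62.] [ 18. -87.  73.]
```

Call:
jog_arm:
  deltas: [0.0417, 0.0688, 0, 0, 0, 0, 1, 0.0417, 0.0688, 0.04, 0, 0, 0, 1, 0.0417, 0.0688, 0.08, 0, 0, 0, 1, 0.0417, 0.0688, 0.12, 0, 0, 0, 1, 0.0417, 0.0688, 0.155, 0, 0, 0, 1, 0.0417, 0.0688, 0.172, 0, 0, 0, 1, 0.0417, 0.0688, 0.177, 0, 0, 0, 1, 0.0417, 0.0688, 0.177, 0, 0, 0, 1]

```text
time: 57.05
tool_pos: [0.5446, -0.3733, 0.044]
tcp_rot: [3.137, -0.175, 0.0]
wrist_force: [-0.0, 0.0, -0.5]
width: 1.001
grip_force: 0.0
```

Call:
jog_arm:
  deltas: [0, 0, 0, 0, 0, 0, 0.6, 0, 0, 0, 0, 0, 0, 0.2, 0, 0, 0, 0, 0, 0, -0.2, 0, 0, 0, 0, 0, 0, -0.6, 0, 0, 0, 0, 0, 0, -0.9, 0, 0, 0, 0, 0, 0, -0.9, 0, 0, 0, 0, 0, 0, -0.9, 0, 0, 0, 0, 0, 0, -0.9]

```text
time: 57.85
tool_pos: [0.5456, -0.3745, 0.0461]
tcp_rot: [3.134, -0.175, 0.005]
wrist_force: [0.6, -0.8, 6.0]
width: 0.456
grip_force: 50.6
```

Call:
jog_arm:
  deltas: [0, 0, -0.05, 0, 0, 0, -0.9, 0, 0, -0.1, 0, 0, 0, -0.9, -0.0232, -0.0276, -0.14, 0, 0, 0, -0.9, -0.0545, -0.0643, -0.15, 0, 0, 0, -0.9, -0.06, -0.114, -0.15, 0, 0, 0, -0.9, -0.0657, -0.1637, -0.15, 0, 0, 0, -0.9, -0.0712, -0.2134, -0.15, 0, 0, 0, -0.9, -0.0768, -0.2631, -0.15, 0, 0, 0, -0.9]

```text
time: 58.65
tool_pos: [0.4965, -0.1034, 0.1939]
tcp_rot: [-3.136, 0.177, -0.001]
wrist_force: [1.1, 0.1, -2.7]
width: 0.458
grip_force: 51.1
```

Call:
jog_arm:
  deltas: [-0.0056, -0.0497, 0, 0, 0, 0, -0.9, -0.0112, -0.0994, 0, 0, 0, 0, -0.9, -0.0167, -0.149, 0, 0, 0, 0, -0.9, -0.0223, -0.199, 0, 0, 0, 0, -0.9, -0.0279, -0.2485, 0, 0, 0, 0, -0.9, -0.0335, -0.298, 0, 0, 0, 0, -0.9, -0.039, -0.348, 0, 0, 0, 0, -0.9, -0.0446, -0.3976, 0, 0, 0, 0, -0.9]

```text
time: 59.45
tool_pos: [0.4966, 0.2965, 0.1937]
tcp_rot: [3.137, -0.175, -0.0]
wrist_force: [0.6, 0.6, -0.5]
width: 0.45
grip_force: 51.1
```

Call:
jog_arm:
  deltas: [-0.0067, -0.06, 0, 0, 0, 0, -0.9, -0.0067, -0.06, 0.03, 0, 0, 0, -0.9, -0.0067, -0.06, 0.06, 0, 0, 0, -0.9, -0.0067, -0.06, 0.08, 0, 0, 0, -0.9, -0.0067, -0.06, 0.08, 0, 0, 0, -0.9]

```text
time: 59.95
tool_pos: [0.4941, 0.3533, 0.1094]
tcp_rot: [3.132, -0.174, -0.011]
wrist_force: [-0.3, -0.2, -1.1]
width: 0.455
grip_force: 51.2
```

```bash
python3 - <<'E'
from h import *
goto(.496,.3551,.0615,-6.4); print(pose()[3]["wrist_force"])
w=read_camera("wrist"); cv2.imwrite("pics/w17.png",w["color"])
for j in jars(w): print(j)
E
```

```text
now [0.4941 0.3533 0.1094] -6.37 q [0.58 0.26 1.88 0.   1.01 2.26] -> d [ 0.002  -0.0022  0.0479] turn 0.03 t 60.0
[-0.32202462 -0.18079811 -1.10770524]
(271.2, 138.8, 88.2, 87.2, [550.3, 350.5, 62.0])
```

Call:
jog_arm:
  deltas: [0.003, -0.002, 0.015, 0, 0, 0, -0.9, 0.003, -0.002, 0.03, 0, 0, 0, -0.9, 0.003, -0.002, 0.04, 0, 0, 0, -0.9, 0.003, -0.002, 0.046, 0, 0, 0, -0.9, 0.003, -0.002, 0.048, 0, 0, 0, -0.9, 0.003, -0.002, 0.048, 0, 0, 0, -0.9]

```text
time: 60.6
tool_pos: [0.5004, 0.3564, 0.0654]
tcp_rot: [3.136, -0.176, -0.001]
wrist_force: [0.3, -0.7, -1.5]
width: 0.454
grip_force: 51.2
```

```bash
python3 - <<'E'
from h import *
goto(.497,.3551,.058,-6.4); print(pose()[3]["wrist_force"])
E
```

```text
now [0.5004 0.3564 0.0654] -6.41 q [0.58 0.32 1.89 0.   0.93 2.26] -> d [-0.0033  0.0017  0.0074] turn -0.01 t 60.6
[ 0.34910458 -0.67534994 -1.48941132]
```

Call:
jog_arm:
  deltas: [-0.0025, 0.001, 0.003, 0, 0, 0, -0.9, -0.0025, 0.001, 0.0065, 0, 0, 0, -0.9, -0.0025, 0.001, 0.0065, 0, 0, 0, -0.5, -0.0025, 0.001, 0.0065, 0, 0, 0, 0, -0.0025, 0.001, 0.0065, 0, 0, 0, 0.5, -0.0025, 0.001, 0.0065, 0, 0, 0, 1, -0.0025, 0.001, 0.0065, 0, 0, 0, 1, -0.0025, 0.001, 0.0065, 0, 0, 0, 1]

```text
time: 61.4
tool_pos: [0.4981, 0.356, 0.0595]
tcp_rot: [-3.136, 0.176, -0.0]
wrist_force: [1.4, -0.0, 0.6]
width: 0.996
grip_force: 0.0
```

Call:
jog_arm:
  deltas: [0, 0, -0.05, 0, 0, 0, 1, 0, 0, -0.1, 0, 0, 0, 1, -0.0265, 0.033, -0.14, 0, 0, 0, 1, -0.07, 0.078, -0.16, 0, 0, 0, 1, -0.064, 0.128, -0.16, 0, 0, 0, 1, -0.0586, 0.178, -0.16, 0, 0, 0, 1, -0.053, 0.227, -0.16, 0, 0, 0, 1, -0.0474, 0.277, -0.16, 0, 0, 0, 1]

```text
time: 62.2
tool_pos: [0.4195, 0.1007, 0.2199]
tcp_rot: [-3.137, 0.173, -0.003]
wrist_force: [1.7, -0.6, -0.0]
width: 1.0
grip_force: 0.0
```

Call:
jog_arm:
  deltas: [0.0056, 0.0497, 0, 0, 0, 0, 1, 0.0112, 0.0994, 0, 0, 0, 0, 1, 0.0167, 0.149, 0, 0, 0, 0, 1, 0.0223, 0.199, 0, 0, 0, 0, 1, 0.0279, 0.2485, 0, 0, 0, 0, 1, 0.0335, 0.298, 0, 0, 0, 0, 1, 0.0357, 0.3186, 0, 0, 0, 0, 1, 0.0357, 0.3186, 0, 0, 0, 0, 1]

```text
time: 63.0
tool_pos: [0.4198, -0.2213, 0.2195]
tcp_rot: [3.135, -0.182, 0.001]
wrist_force: [0.1, 0.1, -0.5]
width: 0.998
grip_force: 0.0
```

```bash
python3 - <<'E'
from h import *
goto(.420,-.2355,.044,-6.4); s=sjars()
E
```

```text
now [ 0.4198 -0.2213  0.2195] -6.65 q [-0.54 -0.1   2.05 -0.    1.19  1.15] -> d [0.0017 0.014  0.1755] turn -0.25 t 63.0
jar scene 79.5 [ 688. -356.   62.] [ 693. -358.   73.]
jar scene 173.5 [ 412. -376.   62.] [ 420. -378.   73.]
jar scene 146.0 [ 418. -234.   62.] [ 425. -238.   73.]
jar scene 1416.0 [209. -98.  62.] [ 218. -104.   73.]
jar scene 127.0 [ 88. -32.  62.] [ 99. -39.  73.]
```

Call:
jog_arm:
  deltas: [0.0017, 0.013, 0, 0, 0, 0, 1, 0.0017, 0.013, 0.04, 0, 0, 0, 1, 0.0017, 0.013, 0.08, 0, 0, 0, 1, 0.0017, 0.013, 0.12, 0, 0, 0, 1, 0.0017, 0.013, 0.155, 0, 0, 0, 1, 0.0017, 0.013, 0.17, 0, 0, 0, 1, 0.0017, 0.013, 0.174, 0, 0, 0, 1, 0.0017, 0.013, 0.174, 0, 0, 0, 1]

```text
time: 63.85
tool_pos: [0.4203, -0.2308, 0.045]
tcp_rot: [-3.136, 0.173, 0.001]
wrist_force: [-0.2, -0.4, -0.4]
width: 1.0
grip_force: 0.0
```

Call:
jog_arm:
  deltas: [0, 0, 0, 0, 0, 0, 0.6, 0, 0, 0, 0, 0, 0, 0.2, 0, 0, 0, 0, 0, 0, -0.2, 0, 0, 0, 0, 0, 0, -0.6, 0, 0, 0, 0, 0, 0, -0.9, 0, 0, 0, 0, 0, 0, -0.9, 0, 0, 0, 0, 0, 0, -0.9, 0, 0, 0, 0, 0, 0, -0.9]

```text
time: 64.65
tool_pos: [0.4213, -0.2324, 0.0468]
tcp_rot: [3.135, -0.176, 0.004]
wrist_force: [-1.0, 0.3, 6.1]
width: 0.456
grip_force: 49.9
```

Call:
jog_arm:
  deltas: [0, 0, -0.05, 0, 0, 0, -0.9, 0, 0, -0.1, 0, 0, 0, -0.9, -0.0033, -0.03, -0.14, 0, 0, 0, -0.9, -0.0078, -0.07, -0.15, 0, 0, 0, -0.9, -0.0134, -0.119, -0.15, 0, 0, 0, -0.9, -0.019, -0.169, -0.15, 0, 0, 0, -0.9, -0.0245, -0.2187, -0.15, 0, 0, 0, -0.9, -0.03, -0.268, -0.15, 0, 0, 0, -0.9]

```text
time: 65.45
tool_pos: [0.4197, 0.0399, 0.1955]
tcp_rot: [-3.136, 0.177, -0.002]
wrist_force: [1.5, 0.1, -1.7]
width: 0.454
grip_force: 51.3
```

Call:
jog_arm:
  deltas: [-0.0056, -0.0497, 0, 0, 0, 0, -0.9, -0.0112, -0.0994, 0, 0, 0, 0, -0.9, -0.0167, -0.149, 0, 0, 0, 0, -0.9, -0.0223, -0.199, 0, 0, 0, 0, -0.9, -0.02, -0.2485, 0, 0, 0, 0, -0.9, -0.0125, -0.298, 0, 0, 0, 0, -0.9, -0.0125, -0.3272, 0, 0, 0, 0, -0.9, -0.0125, -0.3272, 0.04, 0, 0, 0, -0.9]

```text
time: 66.25
tool_pos: [0.449, 0.372, 0.1614]
tcp_rot: [-3.126, 0.17, -0.017]
wrist_force: [1.3, 0.2, -0.8]
width: 0.456
grip_force: 51.4
```

Call:
jog_arm:
  deltas: [0, 0, 0.02, 0, 0, 0, -0.9, 0, 0, 0.04, 0, 0, 0, -0.9, 0, 0, 0.045, 0, 0, 0, -0.9, 0, 0, 0.045, 0, 0, 0, -0.9]

```text
time: 66.65
tool_pos: [0.4436, 0.364, 0.1092]
tcp_rot: [3.135, -0.176, -0.003]
wrist_force: [0.7, -0.0, -1.4]
width: 0.453
grip_force: 51.4
```

```bash
python3 - <<'E'
from h import *
goto(.444,.361,.065,-6.4)
w=read_camera("wrist"); cv2.imwrite("pics/w18.png",w["color"])
for j in jars(w): print(j)
E
```

```text
now [0.4436 0.364  0.1092] -6.41 q [0.64 0.2  1.95 0.   0.99 2.33] -> d [0.0009 0.0028 0.0442] turn -0.01 t 66.7
(269.3, 158.2, 85.6, 86.3, [491.3, 363.3, 62.0])
```

Call:
jog_arm:
  deltas: [0, 0.002, 0.015, 0, 0, 0, -0.9, 0, 0.002, 0.03, 0, 0, 0, -0.9, 0, 0.002, 0.04, 0, 0, 0, -0.9, 0, 0.002, 0.044, 0, 0, 0, -0.9, 0, 0.002, 0.044, 0, 0, 0, -0.9]

```text
time: 67.2
tool_pos: [0.4434, 0.3621, 0.0649]
tcp_rot: [3.135, -0.175, -0.003]
wrist_force: [-0.6, 0.0, -1.1]
width: 0.456
grip_force: 51.4
```

```bash
python3 - <<'E'
from h import *
goto(.4445,.361,.058,-6.4); print(pose()[3]["wrist_force"])
E
```

```text
now [0.4434 0.3621 0.0649] -6.41 q [0.64 0.25 1.98 0.   0.91 2.32] -> d [0.0012 0.0009 0.0069] turn -0.01 t 67.2
[-0.60825417  0.01469264 -1.12138053]
```

Call:
jog_arm:
  deltas: [0.001, 0.001, 0.003, 0, 0, 0, -0.9, 0.001, 0.001, 0.0065, 0, 0, 0, -0.9, 0.001, 0.001, 0.0065, 0, 0, 0, -0.5, 0.001, 0.001, 0.0065, 0, 0, 0, 0, 0.001, 0.001, 0.0065, 0, 0, 0, 0.5, 0.001, 0.001, 0.0065, 0, 0, 0, 1, 0.001, 0.001, 0.0065, 0, 0, 0, 1, 0.001, 0.001, 0.0065, 0, 0, 0, 1]

```text
time: 68.0
tool_pos: [0.4451, 0.3617, 0.06]
tcp_rot: [-3.136, 0.175, -0.0]
wrist_force: [-0.1, -0.6, 0.5]
width: 1.0
grip_force: 0.0
```

Call:
jog_arm:
  deltas: [0, 0, -0.05, 0, 0, 0, 1, 0, 0, -0.1, 0, 0, 0, 1, 0.0033, 0.03, -0.14, 0, 0, 0, 1, -0.021, 0.073, -0.16, 0, 0, 0, 1, -0.015, 0.1225, -0.16, 0, 0, 0, 1, -0.01, 0.172, -0.16, 0, 0, 0, 1, -0.0043, 0.222, -0.16, 0, 0, 0, 1, 0.0013, 0.2716, -0.16, 0, 0, 0, 1]

```text
time: 68.8
tool_pos: [0.4156, 0.0924, 0.2202]
tcp_rot: [-3.137, 0.174, -0.002]
wrist_force: [1.2, -1.1, -0.2]
width: 1.004
grip_force: 0.0
```

Call:
jog_arm:
  deltas: [0.0056, 0.0497, 0, 0, 0, 0, 1, 0.0112, 0.0994, 0, 0, 0, 0, 1, 0.0167, 0.149, 0, 0, 0, 0, 1, 0.0223, 0.199, 0, 0, 0, 0, 1, 0.0279, 0.2485, 0, 0, 0, 0, 1, 0.0335, 0.298, 0, 0, 0, 0, 1, 0.039, 0.348, 0, 0, 0, 0, 1, 0.0446, 0.3976, 0, 0, 0, 0, 1]

```text
time: 69.6
tool_pos: [0.4155, -0.3081, 0.22]
tcp_rot: [3.136, -0.176, 0.001]
wrist_force: [0.8, 0.8, 0.2]
width: 0.999
grip_force: 0.0
```

Call:
jog_arm:
  deltas: [0.0074, 0.0661, 0, 0, 0, 0, 1, 0.0074, 0.0661, 0.03, 0, 0, 0, 1, 0.0074, 0.0661, 0.05, 0, 0, 0, 1, 0.0074, 0.0661, 0.05, 0, 0, 0, 1]

```text
time: 70.0
tool_pos: [0.4137, -0.3713, 0.166]
tcp_rot: [-3.132, 0.178, 0.009]
wrist_force: [-0.6, 0.3, -0.6]
width: 1.002
grip_force: 0.0
```

```bash
python3 - <<'E'
from h import *
goto(.4155,-.3755,.044,-6.4); s=sjars()
E
```

```text
now [ 0.4137 -0.3713  0.166 ] -6.5 q [-0.78  0.11  1.94  0.    1.1   0.91] -> d [0.003  0.0045 0.122 ] turn -0.1 t 70.0
jar scene 76.5 [ 688. -356.   62.] [ 693. -358.   73.]
jar scene 172.5 [ 412. -376.   62.] [ 420. -378.   73.]
jar scene 1178.0 [ 278. -317.   62.] [ 287. -321.   73.]
jar scene 128.0 [ 81. -37.  62.] [ 92. -44.  73.]
jar scene 129.5 [  -9. -135.   62.] [   3. -140.   73.]
jar scene 723.0 [  62. -229.   62.] [  74. -233.   73.]
```

Call:
jog_arm:
  deltas: [0.001, 0.003, 0.03, 0, 0, 0, 1, 0.001, 0.003, 0.06, 0, 0, 0, 1, 0.001, 0.003, 0.09, 0, 0, 0, 1, 0.001, 0.003, 0.115, 0, 0, 0, 1, 0.001, 0.003, 0.12, 0, 0, 0, 1, 0.001, 0.003, 0.12, 0, 0, 0, 1]

```text
time: 70.65
tool_pos: [0.417, -0.3751, 0.0502]
tcp_rot: [-3.137, 0.174, 0.0]
wrist_force: [0.2, -0.6, 0.1]
width: 1.003
grip_force: 0.0
```

Call:
jog_arm:
  deltas: [0, 0, 0, 0, 0, 0, 0.6, 0, 0, 0, 0, 0, 0, 0.2, 0, 0, 0, 0, 0, 0, -0.2, 0, 0, 0, 0, 0, 0, -0.6, 0, 0, 0, 0, 0, 0, -0.9, 0, 0, 0, 0, 0, 0, -0.9, 0, 0, 0, 0, 0, 0, -0.9, 0, 0, 0, 0, 0, 0, -0.9]

```text
time: 71.45
tool_pos: [0.4176, -0.3765, 0.0516]
tcp_rot: [3.135, -0.176, 0.003]
wrist_force: [-0.3, 0.4, 5.5]
width: 0.451
grip_force: 49.6
```

Call:
jog_arm:
  deltas: [0, 0, -0.05, 0, 0, 0, -0.9, 0, 0, -0.1, 0, 0, 0, -0.9, -0.0033, -0.03, -0.14, 0, 0, 0, -0.9, -0.0078, -0.07, -0.15, 0, 0, 0, -0.9, -0.0134, -0.119, -0.15, 0, 0, 0, -0.9, -0.019, -0.169, -0.15, 0, 0, 0, -0.9, -0.0245, -0.2187, -0.15, 0, 0, 0, -0.9, -0.03, -0.268, -0.15, 0, 0, 0, -0.9]

```text
time: 72.25
tool_pos: [0.4162, -0.1041, 0.2001]
tcp_rot: [3.137, -0.177, 0.002]
wrist_force: [1.2, -0.9, -1.6]
width: 0.45
grip_force: 51.3
```

Call:
jog_arm:
  deltas: [-0.0056, -0.0497, 0, 0, 0, 0, -0.9, -0.0112, -0.0994, 0, 0, 0, 0, -0.9, -0.0167, -0.149, 0, 0, 0, 0, -0.9, -0.0223, -0.199, 0, 0, 0, 0, -0.9, -0.0279, -0.2485, 0, 0, 0, 0, -0.9, -0.0335, -0.298, 0, 0, 0, 0, -0.9, -0.039, -0.348, 0, 0, 0, 0, -0.9, -0.0446, -0.3976, 0, 0, 0, 0, -0.9]

```text
time: 73.05
tool_pos: [0.4161, 0.2961, 0.2001]
tcp_rot: [-3.137, 0.175, -0.001]
wrist_force: [0.9, -0.5, -0.9]
width: 0.45
grip_force: 51.3
```

Call:
jog_arm:
  deltas: [-0.02, -0.04, 0, 0, 0, 0, -0.9, -0.0323, -0.0674, 0, 0, 0, 0, -0.9, -0.0323, -0.0674, 0.03, 0, 0, 0, -0.9, -0.0323, -0.0674, 0.06, 0, 0, 0, -0.9, -0.0323, -0.0674, 0.085, 0, 0, 0, -0.9, -0.0323, -0.0674, 0.085, 0, 0, 0, -0.9, -0.0323, -0.0674, 0.085, 0, 0, 0, -0.9]

```text
time: 73.75
tool_pos: [0.3919, 0.3643, 0.1147]
tcp_rot: [3.136, -0.175, -0.001]
wrist_force: [0.7, 0.6, -0.6]
width: 0.454
grip_force: 51.3
```

```bash
python3 - <<'E'
from h import *
goto(.391,.367,.065,-6.4)
w=read_camera("wrist"); cv2.imwrite("pics/w19.png",w["color"])
for j in jars(w): print(j, cast(w,j[:2],.073)[0].round(4))
E
```

```text
now [0.3919 0.3643 0.1147] -6.41 q [0.7  0.13 2.03 0.   0.99 2.39] -> d [-0.0012 -0.0026  0.0497] turn -0.01 t 73.8
(271.5, 151.0, 84.0, 83.0, [441.5, 362.7, 62.0]) [0.4434 0.3621 0.073 ]
```

Call:
jog_arm:
  deltas: [0.0005, -0.0026, 0.015, 0, 0, 0, -0.9, 0.0005, -0.0026, 0.03, 0, 0, 0, -0.9, 0.0005, -0.0026, 0.04, 0, 0, 0, -0.9, 0.0005, -0.0026, 0.045, 0, 0, 0, -0.9, 0.0005, -0.0026, 0.045, 0, 0, 0, -0.9]

```text
time: 74.3
tool_pos: [0.3921, 0.3663, 0.0683]
tcp_rot: [3.135, -0.175, -0.003]
wrist_force: [-0.2, -0.5, -2.0]
width: 0.452
grip_force: 51.3
```

```bash
python3 - <<'E'
from h import *
goto(.392,.367,.063,-6.4); print(pose()[3]["wrist_force"])
E
```

```text
now [0.3921 0.3663 0.0683] -6.41 q [ 0.71  0.19  2.06 -0.    0.9   2.39] -> d [-0.0001 -0.0007  0.0053] turn -0.01 t 74.3
[-0.20967973 -0.50035146 -1.98094916]
```

Call:
jog_arm:
  deltas: [0, 0, 0.003, 0, 0, 0, -0.9, 0, 0, 0.005, 0, 0, 0, -0.9, 0, 0, 0.005, 0, 0, 0, -0.5, 0, 0, 0.005, 0, 0, 0, 0, 0, 0, 0.005, 0, 0, 0, 0.5, 0, 0, 0.005, 0, 0, 0, 1, 0, 0, 0.005, 0, 0, 0, 1, 0, 0, 0.005, 0, 0, 0, 1]

```text
time: 75.1
tool_pos: [0.3931, 0.3672, 0.065]
tcp_rot: [-3.136, 0.176, -0.0]
wrist_force: [0.0, 0.2, -0.1]
width: 0.997
grip_force: 0.0
```

Call:
jog_arm:
  deltas: [0, 0, -0.05, 0, 0, 0, 1, 0, 0, -0.1, 0, 0, 0, 1, 0, 0, -0.15, 0, 0, 0, 1, 0, 0, -0.2, 0, 0, 0, 1, 0, 0, -0.235, 0, 0, 0, 1, 0.0056, 0.05, -0.235, 0, 0, 0, 1, 0.0112, 0.0994, -0.235, 0, 0, 0, 1, 0.0167, 0.149, -0.235, 0, 0, 0, 1]

```text
time: 75.9
tool_pos: [0.3927, 0.216, 0.3003]
tcp_rot: [-3.137, 0.172, -0.002]
wrist_force: [0.7, -1.0, 0.5]
width: 0.999
grip_force: 0.0
```

Call:
jog_arm:
  deltas: [0.028, 0.045, 0, 0, 0, 0, 1, 0.056, 0.09, 0, 0, 0, 0, 1, 0.084, 0.135, 0, 0, 0, 0, 1, 0.111, 0.18, 0, 0, 0, 0, 1, 0.139, 0.226, 0, 0, 0, 0, 1, 0.167, 0.271, 0, 0, 0, 0, 1, 0.195, 0.316, 0, 0, 0, 0, 1, 0.195, 0.316, 0, 0, 0, 0, 1]

```text
time: 76.7
tool_pos: [0.5525, -0.1225, 0.2995]
tcp_rot: [3.135, -0.18, 0.001]
wrist_force: [0.3, 0.9, -0.2]
width: 0.997
grip_force: 0.0
```

```bash
python3 - <<'E'
from h import *
goto(.667,-.189,.25,-6.4)
w=read_camera("wrist"); cv2.imwrite("pics/w20.png",w["color"])
hsv=cv2.cvtColor(w["color"],cv2.COLOR_BGR2HSV)
print("expect stopper px",proj(w,(.667,-.189,.076)),proj(w,(.667,-.189,.04)),"mouth",proj(w,(.6705,-.0125,.195)))
# carafe: white low saturation
m=(hsv[...,1]<70)&(hsv[...,2]>90)
for k in blobs(m,300): print("white",cv2.boundingRect(k),cv2.contourArea(k))
uv=proj(w,(.667,-.189,.06))[0].astype(int); print(uv); 
for d in (-8,0,8): print(d,hsv[uv[1]+d,uv[0]-45:uv[0]+45:3].tolist())
E
```

```text
now [ 0.5525 -0.1225  0.2995] -6.59 q [-0.26  0.03  1.78 -0.    1.33  1.42] -> d [0.1213 0.0529 0.0496] turn -0.19 t 76.7
expect stopper px [[339.60887759  37.71650822]] [[333.64720057  42.80062278]] mouth [[65.53037004 41.56775358]]
white (14, 0, 186, 106) 15161.5
[336  40]
-8 [[18, 132, 131], [17, 129, 132], [18, 134, 131], [17, 134, 129], [18, 131, 127], [18, 129, 130], [18, 134, 129], [18, 136, 133], [18, 131, 144], [18, 133, 146], [19, 131, 148], [18, 131, 142], [17, 143, 116], [17, 140, 131], [17, 128, 131], [18, 135, 142], [17, 135, 153], [18, 130, 153], [17, 129, 158], [18, 131, 150], [18, 137, 138], [18, 128, 143], [19, 133, 146], [18, 134, 147], [18, 128, 149], [18, 136, 146], [17, 132, 149], [18, 137, 143], [17, 137, 145], [18, 134, 146]]
0 [[17, 130, 147], [17, 134, 148], [18, 138, 146], [17, 134, 148], [17, 134, 150], [18, 134, 146], [17, 136, 131], [18, 129, 142], [18, 128, 147], [17, 133, 151], [18, 132, 137], [15, 146, 84], [17, 137, 136], [17, 130, 145], [18, 133, 138], [17, 131, 130], [17, 130, 145], [18, 133, 152], [18, 132, 155], [17, 130, 157], [19, 133, 148], [18, 133, 140], [18, 130, 143], [18, 131, 146], [19, 136, 144], [18, 135, 145], [18, 136, 150], [18, 136, 152], [17, 132, 154], [17, 131, 156]]
8 [[17, 134, 148], [17, 133, 148], [18, 134, 147], [17, 133, 149], [18, 137, 149], [17, 136, 137], [17, 132, 137], [18, 131, 142], [18, 132, 149], [18, 132, 149], [17, 130, 120], [13, 145, 72], [16, 138, 126], [17, 137, 147], [18, 134, 146], [18, 135, 136], [18, 134, 131], [19, 135, 145], [18, 133, 153], [19, 132, 155], [18, 134, 158], [18, 135, 149], [19, 131, 138], [18, 130, 145], [18, 130, 147], [18, 126, 152], [18, 141, 147], [17, 138, 148], [18, 134, 150], [17, 133, 148]]
```

Call:
jog_arm:
  deltas: [0.03, 0.035, 0.03, 0, 0, 0, 1, 0.043, 0.053, 0.05, 0, 0, 0, 1, 0.043, 0.053, 0.05, 0, 0, 0, 1, 0.043, 0.053, 0.05, 0, 0, 0, 1, 0.043, 0.053, 0.05, 0, 0, 0, 1]

```text
time: 77.25
tool_pos: [0.5884, -0.1749, 0.2507]
tcp_rot: [-3.136, 0.174, -0.001]
wrist_force: [0.5, 1.2, 0.5]
width: 1.0
grip_force: 0.0
```

```bash
cat >> h.py <<'E'
def circ(w,p,r,z,tol=.12,win=.035,thr=18):
    g=cv2.GaussianBlur(cv2.cvtColor(w["color"],cv2.COLOR_BGR2GRAY),(5,5),1)
    d=w["origin"][2]-z; R0=r*w["fx"]/d; u,v=proj(w,(*p,z))[0]
    c=cv2.HoughCircles(g,cv2.HOUGH_GRADIENT,1,4,param1=60,param2=thr,minRadius=int(R0*(1-tol)),maxRadius=int(R0*(1+tol)+1))
    if c is None: print("none"); return
    for a in c[0][:40]:
        q=cast(w,a[:2],z)[0]
        if np.hypot(*(q[:2]-p))<win: print(np.round(a,1),"R0",round(R0,1),np.round(q*1000,1))
E
python3 - <<'E'
from h import *
goto(.667,-.189,.06,-6.4)
w=read_camera("wrist"); cv2.imwrite("pics/w21.png",w["color"]); p=(.667,-.189)
print("knob"); circ(w,p,.016,.076)
print("flange"); circ(w,p,.029,.040)
c=read_camera("top"); print("top px",proj(c,(*p,.076)))
E
```

```text
now [ 0.5884 -0.1749  0.2507] -6.35 q [-0.33  0.15  1.74  0.    1.25  1.35] -> d [0.0795 0.0054 0.1908] turn 0.05 t 77.2
knob
none
flange
none
top px [[358.41936352 190.40091047]]
```

```bash
python3 - <<'E'
from h import *
w=read_camera("wrist"); p=np.array((.667,-.189))
g=cv2.GaussianBlur(cv2.cvtColor(w["color"],cv2.COLOR_BGR2GRAY),(5,5),1)
for n,r,z in (("knob",.016,.076),("flange",.029,.040)):
    R0=r*w["fx"]/(w["origin"][2]-z); u=proj(w,(*p,z))[0]; print(n,R0,u)
    x0,y0=np.maximum((u-80).astype(int),0); sub=np.ascontiguousarray(g[y0:y0+160,x0:x0+160])
    c=cv2.HoughCircles(sub,cv2.HOUGH_GRADIENT,1,6,param1=30,param2=9,minRadius=int(R0*.88),maxRadius=int(R0*1.12+1))
    if c is not None:
        for a in c[0][:5]: print(np.round(a+[x0,y0,0],1),np.round(cast(w,a[:2]+[x0,y0],z)[0]*1000,1))
u=proj(w,(*p,.076))[0].astype(int)
s=cv2.resize(g[u[1]-56:u[1]+56,u[0]-56:u[0]+56],(28,28),interpolation=cv2.INTER_AREA); print(u); print("\n".join(" ".join("%3d"%v for v in r) for r in s))
E
```

```text
knob 19.527505345366944 [285.76604346  88.50677851]
[292.5  93.5  20.3] [ 662.7 -193.9   76. ]
flange 31.610238466725253 [284.99420894  88.75712505]
[303.5  97.5  35.4] [ 657.9 -204.4   40. ]
[303.5  90.5  30.9] [ 663.8 -204.9   40. ]
[255.5 109.5  28.4] [ 652.5 -161.1   40. ]
[285.5  83.5  28.8] [ 671.3 -189.9   40. ]
[315.5  86.5  30.9] [ 665.9 -215.6   40. ]
[285  88]
114 114 114 114 114 114 114 113 113 113 113 113 113 112 113 113 113 114 114 114 115 115 115 115 115 115 114 114
115 115 115 115 115 115 116 115 115 115 114 114 114 115 115 114 114 112 111 109 110 112 110 109 108 107 106 108
118 118 117 117 116 116 114 112 111 110 108 107 106 107 107 106 105 105 104 104 106 107 107 107 108 110 109 110
114 112 111 110 109 108 107 107 106 106 106 106 107 107 108 109 110 111 112 113 114 114 115 115 116 116 116 115
109 109 108 108 108 108 109 110 111 111 112 114 115 116 116 117 117 117 118 118 118 117 116 116 116 116 115 115
112 113 113 114 115 116 117 117 117 117 117 117 117 117 116 116 116 116 116 116 116 116 116 117 117 117 117 118
116 116 116 116 116 116 115 115 115 115 115 114 112 10
[... 1709 characters left out ...]
 108 108 109 109 109 109 109
106 105 105 105 105 105 105 105 105 106 103 110 118 114 109 108 115 119 115 112 111 112 112 113 115 115 116 117
105 106 107 107 107 108 108 109 110 110 111 111 112 114 112 112 116 118 118 118 119 119 120 120 119 119 120 119
111 112 113 114 114 115 116 116 117 118 118 118 118 118 118 118 117 117 117 116 116 116 115 114 113 112 110 109
118 118 118 118 117 117 117 116 116 116 116 115 114 114 113 112 111 110 108 108 108 107 107 107 108 108 109 110
113 113 111 111 109 108 107 106 109 108 108 108 107 107 107 107 108 109 110 110 111 112 113 114 115 116 117 117
104 105 104 104 105 105 106 107 108 108 110 112 112 113 114 114 116 117 117 118 118 119 118 118 118 118 117 116
```

Call:
jog_arm:
  deltas: [0.03, 0.01, 0.03, 0, 0, 0, 1, 0.06, 0.01, 0.06, 0, 0, 0, 1, 0.077, 0.01, 0.09, 0, 0, 0, 1, 0.077, 0.01, 0.13, 0, 0, 0, 1, 0.077, 0.01, 0.16, 0, 0, 0, 1, 0.077, 0.01, 0.182, 0, 0, 0, 1, 0.077, 0.01, 0.188, 0, 0, 0, 1, 0.077, 0.01, 0.188, 0, 0, 0, 1]

```text
time: 78.2
tool_pos: [0.6633, -0.1939, 0.0614]
tcp_rot: [-3.136, 0.175, 0.002]
wrist_force: [0.7, -0.4, 0.5]
width: 0.997
grip_force: 0.0
```

```bash
python3 - <<'E'
from h import *
goto(.6645,-.193,.062,-6.4)
E
```

```text
now [ 0.6633 -0.1939  0.0614] -6.37 q [-0.32  0.45  1.72  0.    0.97  1.36] -> d [ 0.0011 -0.001  -0.0006] turn 0.03 t 78.2
```

Call:
jog_arm:
  deltas: [0.001, -0.001, 0, 0, 0, 0, 0.5, 0.001, -0.001, 0, 0, 0, 0, 0.1, 0.001, -0.001, 0, 0, 0, 0, -0.1, 0.001, -0.001, 0, 0, 0, 0, -0.2, 0.001, -0.001, 0, 0, 0, 0, -0.3, 0.001, -0.001, 0, 0, 0, 0, -0.4, 0.001, -0.001, 0, 0, 0, 0, -0.4]
  squeeze: 20

```text
time: 78.9
tool_pos: [0.6655, -0.1938, 0.0629]
tcp_rot: [3.136, -0.175, 0.003]
wrist_force: [-1.0, 0.7, 6.4]
width: 0.369
grip_force: 19.9
```

Call:
jog_arm:
  deltas: [0, 0, 0, 0, 0, 0, 0, 0, 0, 0, 0, 0, 0, 0.3, 0, 0, 0, 0, 0, 0, 0.3, 0, 0, 0, 0, 0, 0, 0.3]

```text
time: 79.3
tool_pos: [0.6644, -0.1936, 0.0612]
tcp_rot: [-3.136, 0.175, 0.001]
wrist_force: [-0.2, 0.0, -0.7]
width: 0.649
grip_force: 0.0
```

```bash
python3 - <<'E'
from h import *
goto(.6645,-.193,.062,83.6); print(pose()[3]["width"])
E
```

```text
now [ 0.6644 -0.1936  0.0612] -6.4 q [-0.32  0.45  1.71 -0.    0.97  1.36] -> d [ 0.     -0.0006 -0.0008] turn 90.0 t 79.3
0.6494979863178677
```

Call:
jog_arm:
  deltas: [0, 0, 0, 0, 0, -8, 0.3, 0, 0, 0, 0, 0, -16, 0.3, 0, 0, 0, 0, 0, -24, 0.3, 0, 0, 0, 0, 0, -32, 0.3, 0, 0, 0, 0, 0, -40, 0.3, 0, 0, 0, 0, 0, -45, 0.3, 0, 0, 0, 0, 0, -45, 0.3]

```text
time: 80.0
tool_pos: [0.6646, -0.1937, 0.0615]
tcp_rot: [-2.965, -1.038, 0.001]
wrist_force: [-0.2, 0.6, 0.0]
width: 0.652
grip_force: 0.0
```

Call:
jog_arm:
  deltas: [0, 0, 0, 0, 0, -8, 0.3, 0, 0, 0, 0, 0, -16, 0.3, 0, 0, 0, 0, 0, -24, 0.3, 0, 0, 0, 0, 0, -32, 0.3, 0, 0, 0, 0, 0, -40, 0.3, 0, 0, 0, 0, 0, -45, 0.3, 0, 0, 0, 0, 0, -45, 0.3]

```text
time: 80.7
tool_pos: [0.6647, -0.1937, 0.0615]
tcp_rot: [-2.344, -2.092, 0.0]
wrist_force: [0.2, 0.2, 0.4]
width: 0.649
grip_force: 0.0
```

Call:
jog_arm:
  deltas: [0, 0, 0, 0, 0, 0, 0.1, 0, 0, 0, 0, 0, 0, -0.1, 0, 0, 0, 0, 0, 0, -0.2, 0, 0, 0, 0, 0, 0, -0.3, 0, 0, 0, 0, 0, 0, -0.4, 0, 0, 0, 0, 0, 0, -0.4]
  squeeze: 30

```text
time: 81.3
tool_pos: [0.6647, -0.1937, 0.0618]
tcp_rot: [-2.342, -2.094, 0.0]
wrist_force: [0.4, -0.1, 0.8]
width: 0.365
grip_force: 29.6
```

```bash
python3 - <<'E'
from h import *
goto(.6645,-.193,.062,83.6); print(pose()[3]["width"])
E
```

```text
now [ 0.6647 -0.1937  0.0618] 83.58 q [-0.32  0.45  1.71 -0.    0.97 -0.21] -> d [ 0.0006 -0.0003 -0.0002] turn -0.02 t 81.3
0.3648750799359765
```

Call:
jog_arm:
  deltas: [0, 0, -0.02, 0, 0, 0, -0.5, 0, 0, -0.06, 0, 0, 0, -0.5, 0, 0, -0.1, 0, 0, 0, -0.5, 0, 0, -0.14, 0, 0, 0, -0.5, 0, 0, -0.18, 0, 0, 0, -0.5, 0, 0, -0.22, 0, 0, 0, -0.5, 0, 0, -0.24, 0, 0, 0, -0.5, 0, 0, -0.24, 0, 0, 0, -0.5]
  squeeze: 50

```text
time: 82.1
tool_pos: [0.6669, -0.1943, 0.3072]
tcp_rot: [2.336, 2.089, 0.007]
wrist_force: [0.5, -0.1, 0.7]
width: 0.362
grip_force: 49.4
```

Call:
jog_arm:
  deltas: [0.03, 0, 0, 0, 0, 0, -0.5, 0.06, 0, 0, 0, 0, 0, -0.5, 0.09, 0, 0, 0, 0, 0, -0.5, 0.1, 0, 0, 0, 0, 0, -0.5, 0.1, 0, 0, 0, 0, 0, -0.5, 0.1, 0, 0, 0, 0, 0, -0.5]

```text
time: 82.7
tool_pos: [0.6755, -0.0949, 0.3003]
tcp_rot: [-2.341, -2.094, 0.003]
wrist_force: [-0.5, -0.1, -1.1]
width: 0.366
grip_force: 49.4
```

```bash
python3 - <<'E'
from h import *
goto(.6705,-.0125,.30,83.6)
w=read_camera("wrist"); cv2.imwrite("pics/w22.png",w["color"]); print(w["origin"],pose()[3]["width"])
p=np.array((.6705,-.0125)); z=.195
g=cv2.GaussianBlur(cv2.cvtColor(w["color"],cv2.COLOR_BGR2GRAY),(5,5),1)
for n,r in (("in",.024),("out",.029)):
    R0=r*w["fx"]/(w["origin"][2]-z); print(n,R0,proj(w,(*p,z)))
    c=cv2.HoughCircles(g,cv2.HOUGH_GRADIENT,1,5,param1=60,param2=15,minRadius=int(R0*.93),maxRadius=int(R0*1.07+1))
    if c is not None:
        for a in c[0][:6]: print(np.round(a,1),np.round(cast(w,a[:2],z)[0]*1000,1))
hsv=cv2.cvtColor(w["color"],cv2.COLOR_BGR2HSV)
u,v=proj(w,(*p,z))[0].astype(int)
print("row",u,v,hsv[v,u-70:u+70:3,1].tolist(),hsv[v,u-70:u+70:3,2].tolist())
print("col",hsv[max(v-70,0):v+70:3,u,1].tolist(),hsv[max(v-70,0):v+70:3,u,2].tolist())
E
```

```text
now [ 0.6755 -0.0949  0.3003] 83.61 q [-0.18  0.25  1.52 -0.    1.37 -0.06] -> d [ 0.0813 -0.0141  0.0003] turn 0.01 t 82.7
[ 0.68534128 -0.0180662   0.42551802] 0.3582293319411892
in 38.21951502369875 [[253.33619754  83.55445552]]
[254.5  76.5  40.4] [671.7  -8.6 195. ]
[272.5  85.5  40.4] [681.7 -14.9 195. ]
[267.5  82.5  36. ] [679.  -12.9 195. ]
[256.5  81.5  35.7] [672.5 -11.6 195. ]
[276.5 274.5  36. ] [ 669.9 -139.9  195. ]
[282.5 317.5  39.3] [ 670.3 -175.1  195. ]
out 46.18191398696932 [[253.33619754  83.55445552]]
[255.5  74.5  47.1] [672.4  -7.6 195. ]
[254.5  79.5  49.4] [671.5 -10.3 195. ]
[255.5  84.5  45. ] [671.7 -13.2 195. ]
[264.5  78.5  49.4] [677.5 -10.4 195. ]
[249.5  81.5  42.7] [668.4 -11.1 195. ]
[250.5  73.5  42.7] [669.6  -6.7 195. ]
row 253 83 [137, 131, 132, 131, 135, 133, 134, 133, 110, 57, 60, 72, 66, 68, 73, 68, 72, 59, 55, 54, 56, 56, 52, 55, 54, 54, 56, 57, 55, 54, 54, 55, 53, 54, 54, 56, 53, 63, 57, 61, 69, 67, 67, 88, 131, 133, 135] [158, 165, 160, 150, 144, 163, 158, 152, 151, 188, 186, 114, 85, 82, 80, 82, 99, 183, 187, 188, 190, 188, 188, 187, 189, 190, 190, 189, 189, 189, 190, 189, 188, 188, 188, 187, 183, 118, 178, 189, 147, 91, 91, 104, 154, 159, 161]
col [135, 131, 131, 133, 131, 68, 52, 52, 65, 68, 66, 69, 64, 53, 54, 53, 52, 54, 53, 54, 53, 52, 54, 54, 56, 55, 55, 55, 57, 57, 57, 56, 56, 58, 60, 66, 64, 57, 50, 67, 88, 131, 133, 138, 129, 133, 132] [149, 150, 152, 151, 150, 157, 187, 187, 156, 142, 140, 137, 143, 183, 188, 187, 190, 188, 189, 188, 188, 188, 189, 189, 187, 190, 190, 189, 188, 187, 188, 190, 190, 189, 154, 96, 132, 188, 188, 167, 162, 164, 163, 161, 160, 159, 155]
```

```bash
python3 - <<'E'
from h import *
w=read_camera("wrist"); c=np.array((.672,-.010)); z=.195
for r in (.024,.029):
    a=np.radians(np.arange(0,360,5)); q=proj(w,np.c_[c[0]+r*np.cos(a),c[1]+r*np.sin(a),np.full(len(a),z)])
    print(r,"u",q[:,0].min().round(1),q[:,0].max().round(1),"v",q[:,1].min().round(1),q[:,1].max().round(1),q.mean(0).round(1))
V=w["color"].max(2); u,v=255,78
print("v26-40",V[24:42,u].tolist()); print("v110-135",V[108:136,u].tolist()); print("u200-222",V[v,202:222].tolist()); print("u286-310",V[v,286:312].tolist())
goto(.672,-.010,.30,83.6)
E
```

```text
0.024 u 214.4 295.2 v 33.9 119.5 [254.8  77.4]
0.029 u 206.0 303.7 v 24.3 127.8 [254.8  77.1]
v26-40 [151, 146, 141, 151, 171, 185, 189, 188, 188, 189, 183, 173, 160, 151, 148, 147, 144, 144]
v110-135 [188, 187, 188, 187, 187, 185, 177, 150, 115, 98, 94, 101, 121, 153, 179, 187, 189, 188, 185, 184, 174, 167, 165, 164, 164, 162, 166, 167]
u200-222 [153, 157, 155, 151, 154, 164, 177, 184, 187, 187, 188, 180, 163, 127, 98, 84, 83, 85, 85, 84]
u286-310 [187, 188, 188, 187, 188, 180, 161, 133, 125, 141, 168, 184, 187, 188, 188, 182, 164, 136, 105, 94, 92, 94, 94, 91, 95, 97]
now [ 0.6757 -0.0955  0.301 ] 83.54 q [-0.18  0.25  1.52 -0.    1.37 -0.06] -> d [ 0.0846 -0.0133  0.001 ] turn -0.06 t 82.8
```

Call:
jog_arm:
  deltas: [0.03, -0.005, 0, 0, 0, 0, -0.5, 0.055, -0.01, 0, 0, 0, 0, -0.5, 0.075, -0.0136, 0, 0, 0, 0, -0.5, 0.083, -0.0136, 0, 0, 0, 0, -0.5, 0.083, -0.0136, 0.02, 0, 0, 0, -0.5, 0.083, -0.0136, 0.035, 0, 0, 0, -0.5, 0.083, -0.0136, 0.035, 0, 0, 0, -0.5, 0.083, -0.0136, 0.035, 0, 0, 0, -0.5]

```text
time: 83.6
tool_pos: [0.6713, -0.011, 0.2658]
tcp_rot: [-2.342, -2.092, 0.002]
wrist_force: [0.2, 0.4, -0.7]
width: 0.362
grip_force: 49.4
```

```bash
python3 - <<'E'
from h import *
goto(.6715,-.0115,.245,83.6)
E
```

```text
now [ 0.6713 -0.011   0.2658] 83.55 q [-0.05  0.25  1.59 -0.    1.3   0.06] -> d [-0.0005  0.0003  0.0208] turn -0.05 t 83.6
```

Well placed; insert partway and watch the forces.

Call:
jog_arm:
  deltas: [0, 0, 0.01, 0, 0, 0, -0.5, 0, 0, 0.02, 0, 0, 0, -0.5, 0, 0, 0.02, 0, 0, 0, -0.5]

```text
time: 83.9
tool_pos: [0.6706, -0.0104, 0.2446]
tcp_rot: [-2.341, -2.092, 0.004]
wrist_force: [-0.1, 0.3, -1.2]
width: 0.359
grip_force: 49.4
```

Call:
jog_arm:
  deltas: [0, 0, 0.006, 0, 0, 0, -0.5, 0, 0, 0.012, 0, 0, 0, -0.5, 0, 0, 0.012, 0, 0, 0, -0.5]

```text
time: 84.2
tool_pos: [0.6711, -0.0102, 0.2335]
tcp_rot: [-2.341, -2.093, 0.002]
wrist_force: [-0.7, 0.1, -0.8]
width: 0.363
grip_force: 49.4
```

Call:
jog_arm:
  deltas: [0, 0, 0.004, 0, 0, 0, -0.5, 0, 0, 0.008, 0, 0, 0, -0.5, 0, 0, 0.008, 0, 0, 0, -0.5]

```text
time: 84.5
tool_pos: [0.6713, -0.0102, 0.226]
tcp_rot: [-2.341, -2.093, 0.001]
wrist_force: [-0.4, 0.2, -0.7]
width: 0.36
grip_force: 49.4
```

Call:
jog_arm:
  deltas: [0, 0, 0.002, 0, 0, 0, -0.5, 0, 0, 0.004, 0, 0, 0, -0.5, 0, 0, 0.004, 0, 0, 0, -0.5]

```text
time: 84.8
tool_pos: [0.6719, -0.0103, 0.223]
tcp_rot: [2.342, 2.094, 0.001]
wrist_force: [-0.8, -0.3, -0.1]
width: 0.355
grip_force: 49.4
```

Call:
jog_arm:
  deltas: [0, 0, 0.001, 0, 0, 0, -0.5, 0, 0, 0.002, 0, 0, 0, -0.5, 0, 0, 0.002, 0, 0, 0, -0.5]

```text
time: 85.1
tool_pos: [0.6719, -0.0103, 0.2228]
tcp_rot: [2.341, 2.093, 0.001]
wrist_force: [-4.2, -0.4, 7.1]
width: 0.363
grip_force: 50.4
```

Seated exactly at the expected height with contact force. I'll release, retreat and check.

Call:
jog_arm:
  deltas: [0, 0, -0.001, 0, 0, 0, -0.2, 0, 0, -0.001, 0, 0, 0, 0, 0, 0, -0.001, 0, 0, 0, 0.3, 0, 0, -0.001, 0, 0, 0, 0.6, 0, 0, -0.001, 0, 0, 0, 0.6]

```text
time: 85.6
tool_pos: [0.6716, -0.0103, 0.2214]
tcp_rot: [-2.342, -2.094, 0.001]
wrist_force: [0.4, -0.1, 0.1]
width: 0.798
grip_force: 0.0
```

Call:
jog_arm:
  deltas: [0, 0, -0.03, 0, 0, 0, 0.6, 0, 0, -0.07, 0, 0, 0, 0.6, 0, 0, -0.11, 0, 0, 0, 0.6, -0.03, 0, -0.11, 0, 0, 0, 0.6, -0.07, 0, -0.11, 0, 0, 0, 0.6, -0.11, 0, -0.11, 0, 0, 0, 0.6, -0.15, 0, -0.11, 0, 0, 0, 0.6, -0.2, 0, -0.11, 0, 0, 0, 0.6]

```text
time: 86.4
tool_pos: [0.6493, -0.2096, 0.3318]
tcp_rot: [-2.34, -2.096, -0.001]
wrist_force: [-0.1, 0.3, 0.1]
width: 0.799
grip_force: 0.0
```

Call:
jog_arm:
  deltas: [-0.05, 0.0, 0, 0, 0, 0, 0.6, -0.1, 0.0, 0, 0, 0, 0, 0.6, -0.15, 0.0, 0, 0, 0, 0, 0.6, -0.2, 0, 0, 0, 0, 0, 0.6, -0.2, 0, 0, 0, 0, 0, 0.6, -0.2, 0, 0, 0, 0, 0, 0.6]

```text
time: 87.0
tool_pos: [0.6264, -0.4092, 0.3307]
tcp_rot: [-2.344, -2.09, -0.0]
wrist_force: [0.5, 0.1, 0.4]
width: 0.799
grip_force: 0.0
```

```bash
python3 - <<'E'
from h import *
goto(.6,-.4,.33,83)
c=read_camera("top"); s=read_camera("scene")
for n,w,t in (("top",c,60),("scene",s,45)):
    V=w["color"].max(2); roi=np.zeros(V.shape,bool); cells=np.array([(.3901,.3668),(.4431,.3609),(.4959,.3551),(.5489,.3492)])
    uv=proj(w,np.c_[cells,np.full(4,.073)]); u0,v0=uv.min(0)-30; u1,v1=uv.max(0)+30
    roi[int(v0):int(v1),int(u0):int(u1)]=1
    for k in blobs(roi&(V<t),40): print(n,cv2.contourArea(k),np.round(cv2.minEnclosingCircle(k),1) if 0 else cv2.boundingRect(k),np.round(cast(w,cv2.minEnclosingCircle(k)[0],.073)[0]*1000))
print("cells",cells.tolist())
# anything dark left on the table where the jars stood
V=c["color"].max(2); roi=np.zeros(V.shape,bool); roi[215:330,345:470]=1; print(len(blobs(roi&(V<60),60)))
# stack outline and mat/tray from top
H,S,V=cv2.split(cv2.cvtColor(c["color"],cv2.COLOR_BGR2HSV)); roi[:]=0; roi[200:330,190:270]=1
for k in blobs(roi&(V<110)&(S>90),500): print("stack outline",rect(cast(c,k[:,0],.05)))
E
```

```text
now [ 0.6264 -0.4092  0.3307] 83.44 q [-0.61  0.37  1.32  0.    1.46 -0.5 ] -> d [ 0.0061 -0.0273  0.0007] turn 0.44 t 87.0
top 151.5 (123, 293, 15, 14) [387. 363.  73.]
top 141.0 (127, 271, 15, 14) [439. 358.  73.]
top 92.5 (128, 252, 15, 13) [488. 359.  73.]
scene 91.0 (341, 144, 12, 11) [551. 343.  73.]
scene 91.5 (329, 134, 12, 11) [496. 354.  73.]
scene 85.0 (317, 129, 12, 10) [445. 354.  73.]
scene 80.0 (306, 122, 11, 10) [393. 359.  73.]
cells [[0.3901, 0.3668], [0.4431, 0.3609], [0.4959, 0.3551], [0.5489, 0.3492]]
1
stack outline [482.  125.8 228.3  94.3   7.1]
```

```bash
python3 - <<'E'
from h import *
c=read_camera("top"); s=read_camera("scene")
V=c["color"].max(2)
for p in ((.3901,.3668),(.4431,.3609),(.4959,.3551),(.5489,.3492)):
    u,v=proj(c,(*p,.073))[0].astype(int); print(p,u,v); print(V[v-14:v+16:2,u-14:u+16:2].tolist() if p[0]>.49 else "")
roi=np.zeros(V.shape,bool); roi[215:330,345:470]=1
for k in blobs(roi&(V<60),60): print(cv2.boundingRect(k))
E
```

```text
(0.3901, 0.3668) 128 298

(0.4431, 0.3609) 132 276

(0.4959, 0.3551) 137 254
[[181, 140, 108, 106, 117, 121, 103, 82, 63, 61, 62, 60, 67, 92, 110], [177, 125, 109, 110, 119, 118, 114, 119, 100, 79, 73, 80, 102, 110, 111], [173, 120, 112, 111, 123, 114, 117, 121, 122, 118, 110, 101, 104, 106, 105], [157, 113, 109, 106, 123, 115, 119, 122, 122, 124, 124, 114, 113, 114, 114], [146, 107, 108, 110, 121, 107, 108, 109, 114, 116, 114, 116, 115, 116, 113], [132, 105, 105, 107, 97, 75, 76, 80, 104, 120, 118, 116, 117, 112, 105], [121, 110, 101, 78, 62, 58, 59, 60, 66, 87, 108, 122, 122, 116, 111], [111, 107, 85, 61, 61, 61, 58, 59, 59, 58, 81, 106, 118, 115, 113], [108, 107, 74, 59, 60, 60, 60, 59, 61, 59, 67, 99, 102, 108, 113], [106, 103, 69, 59, 60, 59, 60, 61, 59, 57, 67, 101, 102, 105, 114], [109, 105, 76, 60, 60, 60, 61, 58, 59, 58, 77, 107, 104, 107, 114], [109, 113, 99, 67, 58, 57, 59, 58, 58, 59, 94, 109, 106, 109, 116], [107, 109, 116, 100, 74, 62, 57, 59, 63, 83, 108, 110, 108, 112, 116], [106, 105, 120, 115, 112, 101, 91, 89, 97, 106, 108, 109, 112, 113, 117], [108, 105, 120, 115,
[... 495 characters left out ...]
4, 64, 64, 65, 69, 91, 108, 106, 107], [126, 104, 105, 114, 80, 65, 63, 63, 66, 64, 62, 72, 104, 112, 115], [118, 104, 106, 102, 65, 62, 63, 63, 64, 65, 62, 63, 89, 102, 114], [112, 105, 106, 106, 65, 63, 64, 62, 63, 63, 61, 61, 93, 105, 110], [109, 107, 114, 113, 70, 62, 62, 62, 63, 62, 61, 65, 99, 109, 109], [112, 107, 116, 120, 89, 68, 62, 61, 62, 62, 61, 81, 109, 109, 112], [108, 106, 118, 119, 111, 104, 78, 63, 61, 67, 86, 105, 111, 109, 116], [111, 109, 121, 117, 116, 122, 113, 99, 91, 98, 106, 109, 106, 111, 123], [109, 108, 123, 115, 117, 123, 122, 125, 121, 108, 104, 108, 108, 115, 123], [108, 108, 125, 116, 116, 116, 119, 121, 120, 117, 120, 119, 114, 116, 126]]
(388, 215, 82, 115)
```

```bash
python3 -c "
from workcell import finish_job
print(finish_job())"
```

```text
the job is handed in; nothing more can be done
None
```

I set out the tray and handed the job in at about 87 s: divided tray on the mat (about 1° off square), upper trays restacked to within about 1.5 mm at their ends, all four jars upright one to a compartment, stopper fully home. After the stopper I checked only the jars and the stack outline, in the camera images; I did not measure the bowl, tumbler, tissue box or crystal.

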